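# Make up two service kits in the spare parts store

## Robot

A 7-joint arm with a two-finger parallel gripper is mounted at the origin on the work surface. World frame = base frame: x ahead of the robot, y to its left, z up, the work surface at z = 0. Lengths are in m, angles in rad, forces in N, time in s.
With the tool pointing down it reaches from about 0.4 to 0.85 m from the base axis. Payload 10.4 kg.
Tool frame: the origin (TCP) lies at the very end of the fingers, on their centre line; the grasp point (between the pads) lies 19 mm behind it (manip.tcp_to_grasp is the distance from the TCP to the grasp point, in m); x points along the fingers, y is the direction in which the jaws open and shut, and the axes are right-handed (so a half turn about x gives the same grasp; the last joint's range is limited). The gripper opens to 85 mm and grips with 20 to 120 N. Pads are 22 mm wide; open, the fingers measure 114 mm over their backs; the gripper's body (76 mm by 85 mm) begins 54 mm behind the grasp point. The pads swing forward as they close: fully open they stand 13 mm farther back than shut.
Start: joints at [1.29, 0.332, -0.065, 1.46, 0.022, 1.35, -0.088], TCP at [0.159, -0.604, 0.231] pointing down, gripper open.
Joint ranges: [-2.6, 2.6], [-0.5, 2.12], [-1.47, 1.34], [0.16, 2.42], [-1.27, 4.41], [0.06, 2.06], [-2.6, 2.6]. Speed limits (rad/s): [2.22, 2.22, 2.79, 2.79, 3.14, 3.14, 3.14].

## Interface

Orientations are given as a unit quaternion [x, y, z, w].
In Python, from workcell import manip, cams, hand_in gives the robot as it stands.
- The arm moves only by the shell command python3 -m handwheel 'ROWS' [FORCE]. ROWS is text: rows parted by semicolons, each of 7 numbers parted by spaces: the shift along the tool's x, y, z in mm, then the turn, a rotation vector about the tool's x, y, z in rad, then the finger opening in mm, from 0 to 85.4. A call has 1 to 8 rows; each row shifts and turns the commanded pose from where the row before left it, along the tool's axes as they then stand; what a row does not reach is not made up. A row lasts 1/10 s, in which the tool goes at most 50 mm and 8.59 degrees, less where a joint would pass 70% of its speed; a pose out of reach is approached as far as the arm can. A call with a gripper value outside its range is refused whole. The fingers move at their own pace and stop on an object; FORCE is the grip in N (left out, the last holds). Time passes only in rows, so rows that do not move let the fingers close. It gives the time, the measured TCP pose, the force and the opening at its end, in the units of the state.
- manip.get_obs(): the state, without advancing time (a new reading comes with each control period).
- cams.camera(name): name is "side" or "top" or "wrist"; returns a dict with "color" (420x560x3 uint8, blue, green, red), "depth" (420x560 float32, m along the optical axis (not along the pixel's ray), 0 where there is no reading), "camera_matrix" (3x3 intrinsics, pixels), "distortion" ([k1, k2, p1, p2, k3] as OpenCV has them; the pictures are not rectified), "origin" and "attitude" of the camera in the world; the wrist camera has in their place "T_tool_cam" (4x4, takes a point from camera to tool coordinates, whose origin is the TCP and whose axes are the tool frame's). Camera axes: x right, y down, z forward; pixel columns grow to the right and rows downward; lengths in m; the calibration is good to about 2 mm. A picture is of the moment at which its call begins: read the wrist's pose just before it.
- hand_in(): hands the job in, once; it reports no verdict.
Trained networks look in the newest picture that a camera, given by its name, has taken for a name from the list of things; names that differ only in an ending like _2 or _b are one class to them, and where a whole thing is asked for, a point or a joint stands for the part that bears it (a point fixed in the world has none). Each returns a list of dicts, best first, with "conf" (0 to 1); they miss things now and then, are a little off and sometimes report something else, mostly with a low value. They report only what shows in the picture. A call takes as long as a camera call. They do not tell look-alikes from the thing itself.
- cams.recognise(camera, thing): "box" ([left, top, width, height] in pixels, round what is visible of it).
- cams.outline_of(camera, thing): "region" (420x560 bool, what is visible of it) and "box" ([left, top, width, height] in pixels, round what is visible of it).
The state is a dict: "clock": time; "joint_pos": joint angles; "joint_velocities": joint speeds; "tau": joint torques, N m; "position": TCP position; "ee_rot": TCP orientation; "ft_force": force on the tool from outside, world axes, zero at the start; "torque": the same for the moment, N m; "grip_width": opening from 0.0 (shut) to 1.0 (fully open).
Only numpy, scipy, OpenCV 4.12 (cv2) and the standard library are available. Lean on these libraries where they do the work, as an engineer would, in place of code of your own. Each camera call takes 0.05 s, during which the arm holds its last target.

## Task

Make up two kits from the stock on the bench. The long three-bay tray gets the oil filter, standing in its big end bay, the filler cap, lying flat as it is in its middle bay, and the panel air filter, on edge in its slot; the short two-bay tray gets the tall hub bearing, flat in its open bay, and the brake pad, on edge in its slot. Keep the panel filter and the brake pad upright all the way and seat them right down in their slots; leave the wide flat bearing and the tape roll where they are.

Things in the scene. Friction and masses are not known exactly. Their poses are not given: they have to be found in the camera images.
- long_tray: Long brown tray, fixed, 125 (x) x 205 (y) mm, walls 18 high, 4 thick; floor top 4 mm above the origin (centre of underside). Bays side by side along y, 117 long in x: big end bay at y=+58.5 mm (80 wide), middle bay y=-18 (65 wide), slotted bay y=-76.5 (44 wide). Slot on the bay's centre line along x: 15 wide, 20 deep, lips flaring to 34 wide at 36 mm height; its floor is the tray floor.
- short_tray: Short brown tray, fixed, 125 (x) x 136 (y) mm, walls 18 high, 4 thick; floor top 4 mm above the origin (centre of underside). Two bays side by side along y, 117 long in x: open bay at y=+24 mm (80 wide), slotted bay y=-42 (44 wide). Slot on the bay's centre line along x: 15 wide, 20 deep, lips flaring to 34 wide at 36 mm height; its floor is the tray floor.
- stock_rack: Grey steel stock rack, fixed, base 110 x 116 x 6 mm, with two slots like those of the trays (floor 6 mm above the origin, lip tops 38 mm above it), running along its x at y = +35 and y = -35 mm. Origin: centre of its underside. The panel filter stands in one slot and the brake pad in the other at the start, either way.
- panel_filter: Panel air filter, black frame with white pleats, flat: 90 mm along its x, 12 mm thick along its y, 85 mm high (z). Stands on edge in the stock rack, its x along the rack's. Origin: centre of its lower edge. Mass about 0.12 kg. Grip it across its thickness at the top.
- brake_pad: Brake pad, bright steel back with two dark friction blocks, flat: 66 mm along its x, 12 mm thick along its y, 68 mm high (z). Stands on edge in the stock rack, its x along the rack's. Origin: centre of its lower edge. Mass about 0.22 kg. Grip it across its thickness at the top.
- oil_filter: Oil filter, a white upright canister, diameter 58 mm, 82 mm high (straight sides up to 70 mm). Stands on the bench. Origin: centre of its underside, z up. Mass about 0.3 kg.
- filler_cap: Black filler cap: a disc of diameter 50 mm, 14 mm high, with a round knob of diameter 34 mm on it up to 40 mm height. Lies on the bench knob up. Origin: centre of its underside, z up. Mass about 0.06 kg.
- hub_bearing: Hub bearing, a tall narrow steel ring: outer diameter 56 mm, bore 28 mm, 36 mm high. Lies flat on the bench. Origin: centre of its underside, z up. Mass about 0.35 kg.
- flat_bearing: Bystander: a wide flat steel bearing, outer diameter 90 mm, bore 44 mm, 24 mm high, belonging to neither kit; leave it. Origin: centre of its underside.
- tape_roll: Bystander: a brown roll of packing tape lying flat beside the trays, outer diameter 90 mm, 48 mm high; leave it. Origin: centre of its underside.
Not all that is in view belongs to the job. What is shaped like the hub_bearing but yellow is not meant.

How it is judged:
By the outcome, as a careful person would: the job done as asked, in the order asked, and still so for the second after the job is handed in, with the robot touching nothing.
It also fails if it takes over 128 s, if anything falls off the work surface, if the arm or the gripper's body presses on something with over 40 N, if the wrist force passes 120 N, or if a joint passes its speed limit or range.

## Working session

There is one attempt and no reset: what is moved stays moved. The work goes in short steps, Python scripts to look and compute and a shell command to move; the robot and the scene stay as the last step left them, time stands still between calls to the robot, and variables do not carry over. Pictures are saved under pics/ and viewed, and the job is handed in when it is done.

```bash
ls; mkdir -p pics; cat > h.py <<'E'
import numpy as np, cv2
from scipy.spatial.transform import Rotation as R
from workcell import manip, cams, hand_in
def cam(name):
    o=manip.get_obs(); c=cams.camera(name)
    if name=="wrist":
        T=np.eye(4);T[:3,:3]=R.from_quat(o["ee_rot"]).as_matrix();T[:3,3]=o["position"]
        c["T"]=T@np.array(c["T_tool_cam"])
    else:
        T=np.eye(4);a=np.array(c["attitude"])
        T[:3,:3]=a if a.shape==(3,3) else R.from_quat(a).as_matrix()
        T[:3,3]=c["origin"];c["T"]=T
    return c
def rays(c,uv):
    p=cv2.undistortPoints(np.array(uv,float).reshape(-1,1,2),np.array(c["camera_matrix"]),np.array(c["distortion"])).reshape(-1,2)
    return np.c_[p,np.ones(len(p))]
def pts(c,mask):
    v,u=np.nonzero(mask&(c["depth"]>0))
    P=rays(c,np.c_[u,v])*c["depth"][v,u][:,None]
    return P@c["T"][:3,:3].T+c["T"][:3,3]
def atz(c,uv,z):
    d=rays(c,uv)@c["T"][:3,:3].T;o=c["T"][:3,3]
    return o+d*((z-o[2])/d[:,2])[:,None]
def proj(c,P):
    Ti=np.linalg.inv(c["T"]);q,_=cv2.projectPoints(np.array(P,float).reshape(-1,3),cv2.Rodrigues(Ti[:3,:3])[0],Ti[:3,3],np.array(c["camera_matrix"]),np.array(c["distortion"]));return q.reshape(-1,2)
E
python3 - <<'E'
from h import *
o=manip.get_obs();print({k:np.round(v,3) for k,v in o.items()}, manip.tcp_to_grasp)
for n in("side","top","wrist"):
    c=cam(n);cv2.imwrite(f"pics/{n}0.png",c["color"]);print(n,c["camera_matrix"],c["distortion"],np.round(c["T"],3).tolist(),c["depth"].min(),c["depth"].max())
E
```

```text
pics
{'clock': np.float64(0.0), 'joint_pos': array([ 1.29 ,  0.333, -0.065,  1.461,  0.022,  1.35 , -0.089]), 'joint_velocities': array([ 0.   ,  0.   , -0.001,  0.   , -0.   ,  0.001,  0.   ]), 'tau': array([ 0.0000e+00, -6.2545e+01,  4.9000e-02, -3.9160e+01,  1.6000e-02,
        1.0000e-02, -0.0000e+00]), 'position': array([ 0.159, -0.604,  0.231]), 'ee_rot': array([-0.701, -0.091,  0.701, -0.09 ]), 'ft_force': array([-0.303,  0.398, -0.031]), 'torque': array([0.014, 0.043, 0.   ]), 'grip_width': np.float64(1.0)} 0.0187
side [[518.00914312   0.         277.81517989]
 [  0.         518.00914312 206.50311775]
 [  0.           0.           1.        ]] [-0.18320259  0.          0.          0.          0.        ] [[-0.783, -0.317, 0.535, -0.195], [-0.622, 0.403, -0.672, 0.844], [-0.003, -0.859, -0.513, 0.682], [0.0, 0.0, 0.0, 1.0]] 0.0 3.9360335
top [[394.79797528   0.         282.50144893]
 [  0.         394.79797528 213.22576672]
 [  0.           0.           1.        ]] [-0.06561019  0.          0.          0.          0.        ] [[0.006, -0.985, 0.17, 0.289], [-1.0, -0.008, -0.008, -0.017], [0.009, -0.17, -0.985, 1.148], [0.0, 0.0, 0.0, 1.0]] 0.0 2.1572998
wrist [[311.06179632   0.         278.47546681]
 [  0.         311.06179632 211.98924122]
 [  0.           0.           1.        ]] [-0.06559944  0.          0.          0.          0.        ] [[0.255, -0.922, -0.291, 0.234], [-0.967, -0.243, -0.076, -0.584], [-0.001, 0.3, -0.954, 0.372], [0.0, 0.0, 0.0, 1.0]] 0.0 1.524239
```

View pics/top0.png

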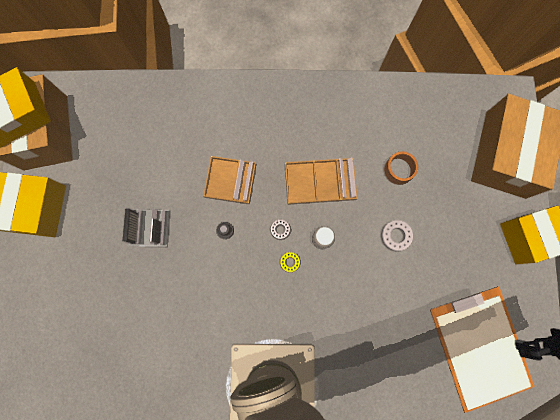

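View pics/side0.png

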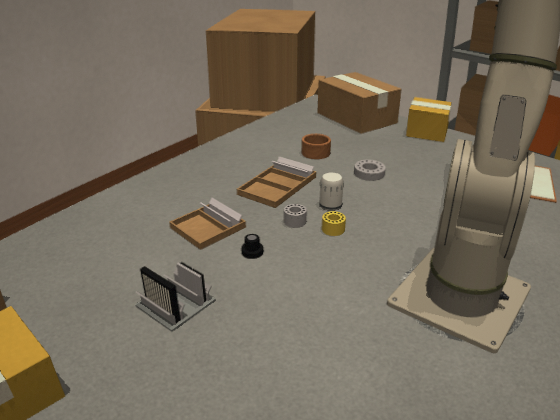

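View pics/wrist0.png

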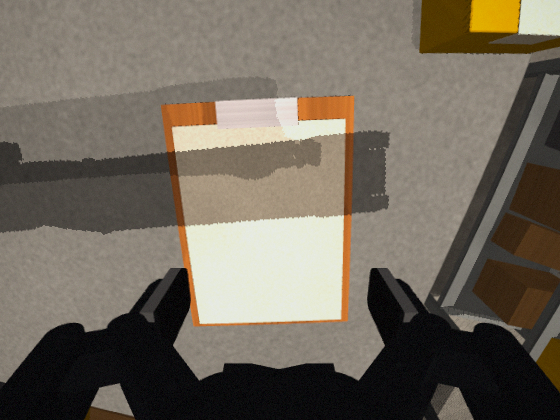

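Top view: the rack is at (146,228), short tray (230,180), long tray (321,181), cap (225,230), hub bearing (280,229), yellow look-alike (290,262), oil filter (324,237), flat bearing (397,235), tape (402,167). The side view agrees, with the panel filter (pleats) in the rack's left slot (+y) and the pad in the right one. I'll measure next.

```bash
python3 - <<'E'
from h import *
things="long_tray short_tray stock_rack panel_filter brake_pad oil_filter filler_cap hub_bearing flat_bearing tape_roll".split()
for n in("top","side"):
    c=cam(n)
    for t in things:
        for d in cams.outline_of(n,t)[:2]:
            m=d["region"]; P=pts(c,m)
            if len(P)<5: print(n,t,d["conf"],d["box"],"nodepth");continue
            top=np.percentile(P[:,2],97); Q=P[P[:,2]>top-0.006]
            rc=cv2.minAreaRect((P[P[:,2]>0.008][:,:2]*1000).astype(np.float32)) if (P[:,2]>0.008).sum()>4 else None
            print(n,t,round(d["conf"],2),d["box"],"med",P.mean(0).round(3),"top z",round(top,3),"topctr",((Q.min(0)+Q.max(0))/2).round(3),"rect",np.round(np.r_[rc[0],rc[1],rc[2]],1) if rc else None)
E
```

```text
top long_tray 0.89 [286.2, 157.4, 72.3, 47.3] med [ 0.585 -0.139  0.008] top z 0.034 topctr [ 0.59  -0.213  0.034] rect [ 583.8 -137.8  127.   206.3    4.2]
top short_tray 0.75 [203.9, 154.9, 51.3, 49.0] med [0.585 0.133 0.01 ] top z 0.035 topctr [0.578 0.091 0.034] rect [585.7 133.  138.  127.6  81.9]
top stock_rack 0.59 [129.1, 207.4, 42.7, 39.1] med [0.442 0.358 0.013] top z 0.039 topctr [0.44  0.365 0.053] rect [440.1 362.2 107.9 107.2  88.2]
top panel_filter 0.74 [125.2, 210.3, 11.6, 33.8] med [0.437 0.4   0.068] top z 0.093 topctr [0.437 0.402 0.092] rect [441.3 402.1  95.5  17.6   2.1]
top brake_pad 0.49 [149.6, 218.0, 13.2, 26.3] med [0.424 0.33  0.057] top z 0.075 topctr [0.425 0.333 0.074] rect [423.9 331.3  64.   14.1   1.8]
top brake_pad 0.22 [215.7, 222.5, 16.4, 14.6] med [0.432 0.141 0.025] top z 0.043 topctr [0.435 0.142 0.041] rect [433.9 142.1  48.6  46.9  46.5]
top oil_filter 0.78 [312.0, 226.2, 20.3, 19.3] med [ 0.408 -0.138  0.07 ] top z 0.085 topctr [ 0.411 -0.139  0.083] rect [ 410.9 -138.5   56.6   57.9   89.9]
top filler_cap 0.67 [215.7, 222.3, 15.8, 18.9] med
[... 2774 characters left out ...]
0.026] top z 0.039 topctr [ 0.439 -0.014  0.037] rect [438.9 -13.1  50.7  55.1  38.1]
side flat_bearing 0.79 [349.7, 161.3, 33.3, 19.3] med [ 0.42  -0.347  0.019] top z 0.028 topctr [ 0.423 -0.355  0.026] rect [ 423.  -355.7   86.9   92.9    2.7]
side flat_bearing 0.23 [175.8, 263.0, 31.7, 37.5] med [0.423 0.337 0.052] top z 0.076 topctr [0.428 0.335 0.074] rect [428.3 336.4  68.   28.3  11.1]
side tape_roll 0.9 [301.2, 134.8, 30.0, 20.7] med [ 0.618 -0.364  0.031] top z 0.051 topctr [ 0.621 -0.374  0.049] rect [ 623.3 -374.4   86.2   95.8   19.2]
side tape_roll 0.49 [142.2, 267.8, 38.8, 54.5] med [0.43  0.408 0.063] top z 0.093 topctr [0.44  0.404 0.091] rect [437.5 381.7  66.3  96.4  83. ]
```

```bash
cat >> h.py <<'E'
def th(o=None):
    o=o or manip.get_obs();m=R.from_quat(o["ee_rot"]).as_matrix();return np.degrees(np.arctan2(m[1,1],m[0,1]))
def goal(t):
    t=np.radians(t);y=np.array([np.cos(t),np.sin(t),0]);x=np.array([0,0,-1.]);return np.c_[x,y,np.cross(x,y)]
def plan(p,t):
    "turn (rotvec in tool axes) first, then shift along the turned tool axes in mm"
    o=manip.get_obs();m=R.from_quat(o["ee_rot"]).as_matrix();G=goal(t)
    rv=R.from_matrix(m.T@G).as_rotvec();d=G.T@(np.array(p)-o["position"])*1000
    print("t",round(float(o["clock"]),2),"pos",o["position"].round(4),"th",round(th(o),1),"grip",round(float(o["grip_width"])*85.4,1),"F",o["ft_force"].round(1),"q",o["joint_pos"].round(2))
    print("turn",rv.round(4),"shift",d.round(1))
E
python3 - <<'E'
from h import *
for t in (4.2,-175.8): plan([0.411,-0.138,0.2],t)
E
```

```text
t 1.25 pos [ 0.1593 -0.6044  0.2313] th -75.2 grip 85.7 F [0.3 0.  0.2] q [ 1.29  0.33 -0.06  1.46  0.02  1.35 -0.09]
turn [-1.3864e+00  0.0000e+00 -1.0000e-04] shift [  31.3  285.1 -446.7]
t 1.25 pos [ 0.1593 -0.6044  0.2313] th -75.2 grip 85.7 F [0.3 0.  0.2] q [ 1.29  0.33 -0.06  1.46  0.02  1.35 -0.09]
turn [ 1.7552e+00 -1.0000e-04 -0.0000e+00] shift [  31.3 -285.1  446.7]
```

```bash
python3 -m handwheel '0 0 0 -0.139 0 0 85;0 0 0 -0.139 0 0 85;0 0 0 -0.139 0 0 85;0 0 0 -0.139 0 0 85;0 0 0 -0.139 0 0 85;0 0 0 -0.139 0 0 85;0 0 0 -0.139 0 0 85;0 0 0 -0.139 0 0 85' 40; python3 -m handwheel '0 0 0 -0.139 0 0 85;0 0 0 -0.139 0 0 85;0 25 -38 0 0 0 85;0 25 -38 0 0 0 85;0 25 -38 0 0 0 85;0 25 -38 0 0 0 85;0 25 -38 0 0 0 85;0 25 -38 0 0 0 85'; python3 - <<'E'
from h import *
plan([0.411,-0.138,0.2],4.2)
E
```

```text
clock: 2.05
position: [0.1594, -0.6044, 0.2313]
ee_rot: [-0.546, -0.449, 0.546, -0.449]
ft_force: [0.1, 0.3, -0.0]
grip_width: 0.995
clock: 2.85
position: [0.292, -0.3639, 0.2315]
ee_rot: [0.48, 0.519, -0.481, 0.519]
ft_force: [0.9, -1.2, -0.1]
grip_width: 0.996
t 2.85 pos [ 0.292  -0.3639  0.2315] th 4.4 grip 85.1 F [ 0.9 -1.2 -0.1] q [ 1.24  0.   -0.44  1.84  0.    1.3   0.88]
turn [ 0.0036  0.0008 -0.0001] shift [  31.5  135.2 -216.5]
```

```bash
python3 -m handwheel '5 22 -36 0 0 0 85;5 22 -36 0 0 0 85;5 22 -36 0 0 0 85;5 22 -36 0 0 0 85;5 22 -36 0 0 0 85;5 22 -36 0 0 0 85;0 0 0 0 0 0 85'; python3 - <<'E'
from h import *
plan([0.411,-0.138,0.2],4.2)
c=cam("wrist");cv2.imwrite("pics/w1.png",c["color"])
for t in("oil_filter","hub_bearing","filler_cap"):
    for d in cams.outline_of("wrist",t)[:2]:
        P=pts(c,d["region"]);top=np.percentile(P[:,2],97);Q=P[P[:,2]>top-0.006]
        (x,y),r=cv2.minEnclosingCircle((Q[:,:2]*1000).astype(np.float32));print(t,d["conf"],d["box"],top.round(4),x,y,r,Q.mean(0))
E
```

```text
clock: 3.55
position: [0.4083, -0.1348, 0.2013]
ee_rot: [0.479, 0.521, -0.478, 0.521]
ft_force: [-0.2, -1.0, 1.0]
grip_width: 0.998
t 3.55 pos [ 0.4083 -0.1348  0.2013] th 4.8 grip 85.3 F [-0.2 -1.   1. ] q [ 0.99 -0.06 -0.74  1.95 -0.04  1.23  0.35]
turn [ 0.0113 -0.0004 -0.0009] shift [1.3 2.5 3.4]
oil_filter 0.89 [251.8, 166.0, 62.7, 70.7] 0.082 413.6785583496094 -138.5138702392578 26.252954483032227 [ 0.41356281 -0.13715923  0.08059313]
hub_bearing 0.87 [188.7, 62.6, 61.8, 63.8] 0.0365 344.85443115234375 -45.71537399291992 27.84562873840332 [ 0.3450891  -0.04527658  0.03487131]
hub_bearing 0.85 [290.7, 43.9, 59.3, 59.6] 0.0368 438.3329772949219 -17.868812561035156 27.826284408569336 [ 0.43779838 -0.01724248  0.03506621]
```

View pics/w1.png

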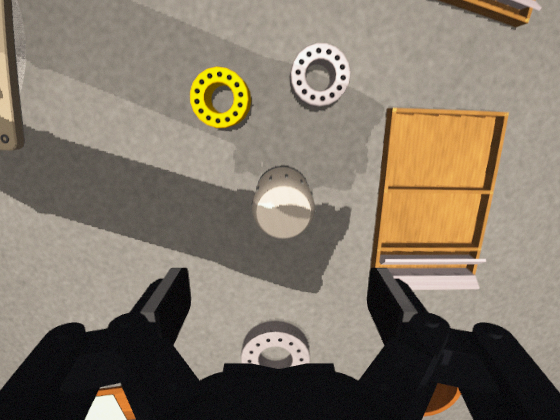

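```bash
python3 -m handwheel '0 2.5 2 0 0 0 85;0 2.5 2 0 0 0 85;40 0 0 0 0 0 85;40 0 0 0 0 0 85;35 0 0 0 0 0 85;30 0 0 0 0 0 85;0 0 0 0 0 0 85'; python3 - <<'E'
from h import *
plan([0.4137,-0.1382,0.032],4.4)
c=cam("wrist");cv2.imwrite("pics/w2.png",c["color"])
E
```

```text
clock: 4.45
position: [0.4093, -0.1431, 0.0532]
ee_rot: [0.48, 0.521, -0.481, 0.516]
ft_force: [0.7, 0.7, -0.4]
grip_width: 0.996
t 4.45 pos [ 0.4093 -0.1431  0.0532] th 4.4 grip 85.0 F [ 0.7  0.7 -0.4] q [ 0.94  0.18 -0.74  2.1   0.15  0.92  0.19]
turn [-0.0004 -0.0039  0.0051] shift [21.2  4.8 -4.5]
```

View pics/w2.png

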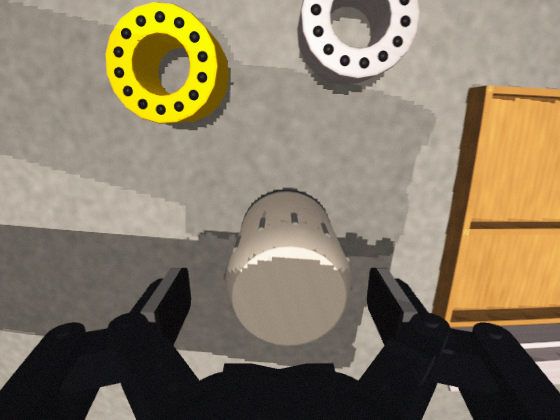

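```bash
python3 -m handwheel '7 2 -2 0 0 0 85;7 2 -2 0 0 0 85;7 1 0 0 0 0 85;0 0 0 0 0 0 85'; python3 - <<'E'
from h import *
plan([0.4137,-0.1382,0.032],4.4)
E
```

```text
clock: 4.9
position: [0.4162, -0.1391, 0.0349]
ee_rot: [0.48, 0.519, -0.48, 0.519]
ft_force: [0.1, -0.1, 0.2]
grip_width: 0.993
t 4.9 pos [ 0.4162 -0.1391  0.0349] th 4.4 grip 84.8 F [ 0.1 -0.1  0.2] q [ 0.91  0.23 -0.74  2.1   0.2   0.88  0.14]
turn [ 0.0005 -0.0001  0.0004] shift [ 2.9 -2.5 -1.1]
```

```bash
python3 -m handwheel '3 -2 -1 0 0 0 85;0 0 0 0 0 0 52;0 0 0 0 0 0 50;0 0 0 0 0 0 50;0 0 0 0 0 0 50;0 0 0 0 0 0 50;0 0 0 0 0 0 50;0 0 0 0 0 0 50' 40; python3 - <<'E'
from h import *
plan([0.4137,-0.1382,0.032],4.4)
c=cam("wrist");cv2.imwrite("pics/w3.png",c["color"])
E
```

```text
clock: 5.7
position: [0.4142, -0.1385, 0.0326]
ee_rot: [0.48, 0.519, -0.481, 0.519]
ft_force: [-3.5, 0.7, 5.1]
grip_width: 0.665
t 5.7 pos [ 0.4142 -0.1385  0.0326] th 4.4 grip 56.8 F [-3.5  0.7  5.1] q [ 0.91  0.23 -0.74  2.11  0.2   0.87  0.13]
turn [0.     0.0004 0.0004] shift [ 0.6 -0.4 -0.4]
```

View pics/w3.png

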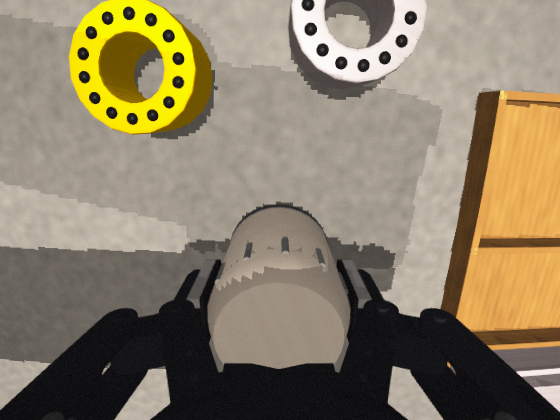

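```bash
python3 -m handwheel '-10 0 0 0 0 0 50;-25 0 0 0 0 0 50;-35 0 0 0 0 0 50;-35 0 0 0 0 0 50;0 25 -15 0 0 0 50;0 25 -15 0 0 0 50;0 25 -15 0 0 0 50;0 0 0 0 0 0 50'; cat >> h.py <<'E'
from scipy.optimize import least_squares
def trayfit(c,region,L,W,x0,zlo=0.012,zhi=0.022):
    P=pts(c,region);P=P[(P[:,2]>zlo)&(P[:,2]<zhi)]
    return P
E
python3 - <<'E'
from h import *
plan([0.5827,-0.0787,0.13],4.2)
c=cam("wrist");cv2.imwrite("pics/w4.png",c["color"])
np.savez("w4.npz",d=c["depth"],col=c["color"],T=c["T"])
for d in cams.outline_of("wrist","long_tray")[:2]:
    P=pts(c,d["region"]); print(d["conf"],d["box"]); Q=P[(P[:,2]>0.012)]
    print(np.round(cv2.minAreaRect((Q[:,:2]*1000).astype(np.float32))[0],1),cv2.minAreaRect((Q[:,:2]*1000).astype(np.float32))[1:])
E
```

```text
clock: 6.55
position: [0.4879, -0.0846, 0.138]
ee_rot: [0.48, 0.52, -0.478, 0.52]
ft_force: [-0.5, 0.2, -3.9]
grip_width: 0.665
t 6.55 pos [ 0.4879 -0.0846  0.138 ] th 4.6 grip 56.8 F [-0.5  0.2 -3.9] q [ 0.84  0.21 -0.82  1.88  0.17  1.12  0.03]
turn [ 0.0078 -0.002  -0.0023] shift [ 8.  95.   1.1]
0.91 [314.2, 156.2, 143.9, 204.0]
[ 579.7 -133.4] ((140.34115600585938, 197.7721405029297), 4.676567554473877)
```

View pics/w4.png

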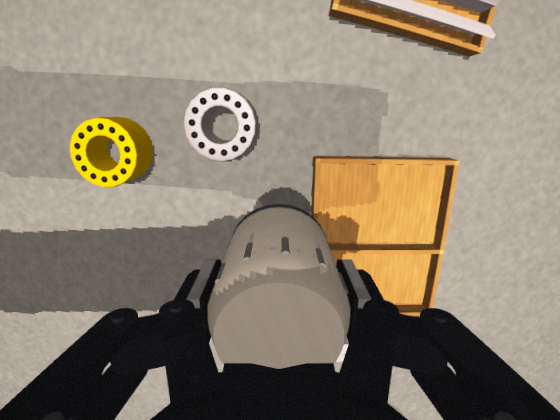

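```bash
python3 - <<'E'
from h import *
im=cv2.imread("pics/w4.png");cv2.imwrite("pics/w4z.png",cv2.resize(im[140:340,290:480],None,fx=3.9,fy=3,interpolation=cv2.INTER_CUBIC))
E
```

```text
(no output)
```

View pics/w4z.png

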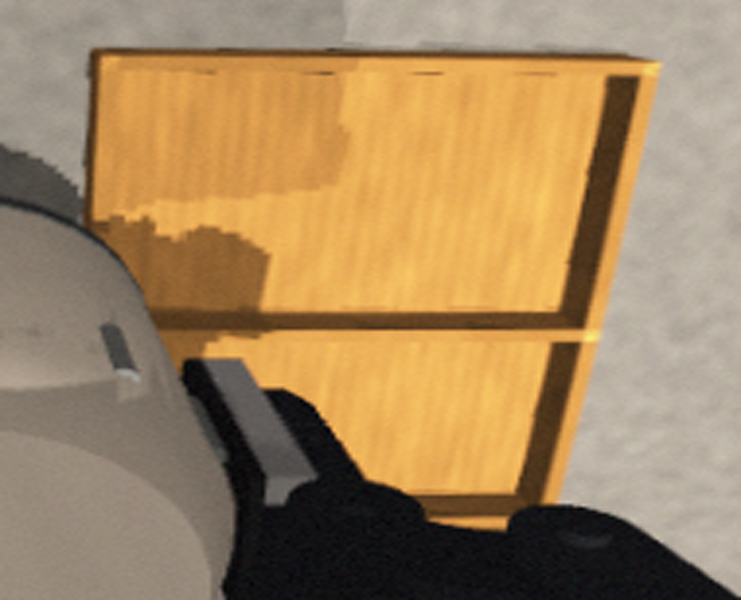

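```bash
python3 - <<'E'
from h import *
d=np.load("w4.npz");c=cam("wrist");print(np.abs(c["T"]-d["T"]).max());c["T"]=d["T"]
P=atz(c,[[314.9,158.3],[459.2,161],[443.3,252.3]],0.018)[:,:2]*1000
print(P.round(1))
L=np.array([[-62.5,102.5],[62.5,102.5],[62.5,16.5]])
def f(p):
    a=p[2];Rm=np.array([[np.cos(a),-np.sin(a)],[np.sin(a),np.cos(a)]]);return (L@Rm.T+p[:2]-P).ravel()
s=least_squares(f,[587,-137,0.07]);print(s.x[:2],np.degrees(s.x[2]),s.fun.round(1))
E
```

```text
0.003397784586202098
[[ 515.8  -39.5]
 [ 640.6  -30.8]
 [ 647.  -116.4]]
[ 585.67180733 -137.3875477 ] 4.135127103836794 [ 0.1 -0.1  0.   0.2 -0.2 -0. ]
```

```bash
python3 -m handwheel '0 30 0 0 0 0 50;0 30 0 0 0 0 50;0 25 0 0 0 0 50;0 6 0 0 0 0 50;0 0 0 0 0 0 50;0 0 0 0 0 0 50'; python3 - <<'E'
from h import *
plan([0.5815,-0.079,0.0380],4.2)
c=cam("wrist");cv2.imwrite("pics/w5.png",c["color"])
c=cam("top");cv2.imwrite("pics/t5.png",c["color"][130:290,180:440].repeat(3,0).repeat(3,1))
E
```

```text
clock: 7.3
position: [0.5752, -0.0813, 0.1372]
ee_rot: [0.48, 0.519, -0.481, 0.519]
ft_force: [0.6, -0.6, -4.4]
grip_width: 0.662
t 7.3 pos [ 0.5752 -0.0813  0.1372] th 4.4 grip 56.5 F [ 0.6 -0.6 -4.4] q [ 0.69  0.42 -0.78  1.66  0.31  1.19 -0.09]
turn [0.0031 0.0004 0.0011] shift [99.2  6.4 -1.9]
```

View pics/w5.png

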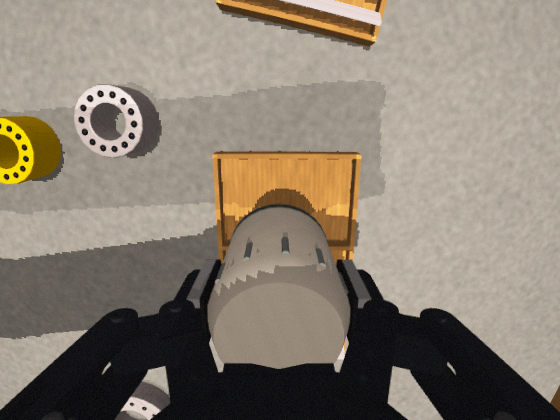

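Filter over the big bay: the bay's far wall runs (213,154)–(361,154), symmetric about the filter at about 280–287. Lowering.

```bash
python3 -m handwheel '15 6 -2 0 0 0 50;25 0 0 0 0 0 50;25 0 0 0 0 0 50;15 0 0 0 0 0 50;8 0 0 0 0 0 50;4 0 0 0 0 0 50;4 0 0 0 0 0 50;0 0 0 0 0 0 50'; python3 - <<'E'
from h import *
plan([0.5815,-0.079,0.0380],4.2)
E
```

```text
clock: 8.2
position: [0.5824, -0.0783, 0.0416]
ee_rot: [0.481, 0.519, -0.48, 0.519]
ft_force: [0.1, 0.3, -4.8]
grip_width: 0.665
t 8.2 pos [ 0.5824 -0.0783  0.0416] th 4.4 grip 56.8 F [ 0.1  0.3 -4.8] q [ 0.64  0.54 -0.73  1.73  0.41  1.03 -0.16]
turn [ 0.0036  0.0002 -0.0006] shift [ 3.6 -1.   0.6]
```

```bash
python3 -m handwheel '2 0 0 0 0 0 50;1 0 0 0 0 0 50;1 0 0 0 0 0 50;0 0 0 0 0 0 50;0 0 0 0 0 0 50'; python3 - <<'E'
from h import *
plan([0.5815,-0.079,0.0380],4.2)
E
```

```text
clock: 8.7
position: [0.5822, -0.0783, 0.0374]
ee_rot: [0.48, 0.519, -0.48, 0.519]
ft_force: [0.2, 0.2, -3.8]
grip_width: 0.667
t 8.7 pos [ 0.5822 -0.0783  0.0374] th 4.4 grip 56.9 F [ 0.2  0.2 -3.8] q [ 0.64  0.54 -0.73  1.73  0.42  1.03 -0.16]
turn [ 0.0036  0.0001 -0.0002] shift [-0.6 -0.8  0.6]
```

```bash
python3 -m handwheel '1 0 0 0 0 0 50;0.5 0 0 0 0 0 50;0 0 0 0 0 0 50;0 0 0 0 0 0 50'
```

```text
clock: 9.1
position: [0.5823, -0.0783, 0.0367]
ee_rot: [0.48, 0.519, -0.48, 0.519]
ft_force: [-4.1, -0.2, 6.9]
grip_width: 0.662
```

```bash
python3 -m handwheel '0 0 0 0 0 0 78;0 0 0 0 0 0 78;0 0 0 0 0 0 78;0 0 0 0 0 0 78;-20 0 0 0 0 0 78;-35 0 0 0 0 0 78;-40 0 0 0 0 0 78;-30 0 0 0 0 0 78'; python3 - <<'E'
from h import *
plan([0.437,0.143,0.16],4.2)
c=cam("wrist");cv2.imwrite("pics/w6.png",c["color"])
E
```

```text
clock: 9.9
position: [0.5826, -0.078, 0.1632]
ee_rot: [0.481, 0.518, -0.48, 0.519]
ft_force: [0.7, 0.2, 0.2]
grip_width: 0.916
t 9.9 pos [ 0.5826 -0.078   0.1632] th 4.4 grip 78.2 F [0.7 0.2 0.2] q [ 0.69  0.41 -0.79  1.62  0.3   1.24 -0.08]
turn [ 0.004   0.0003 -0.0016] shift [   3.2 -129.  -231.1]
```

View pics/w6.png

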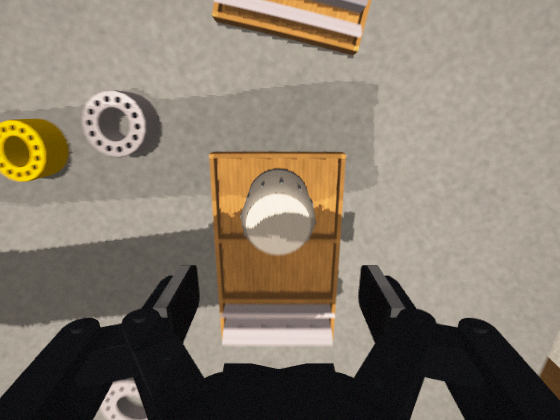

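```bash
python3 -m handwheel '0 -21 -38 0 0 0 78;0 -21 -38 0 0 0 78;0 -21 -38 0 0 0 78;0 -21 -38 0 0 0 78;0 -21 -38 0 0 0 78;0 -20 -38 0 0 0 78;0 0 0 0 0 0 78;0 0 0 0 0 0 78'; python3 - <<'E'
from h import *
plan([0.437,0.143,0.16],4.2)
c=cam("wrist");cv2.imwrite("pics/w7.png",c["color"])
for t in("filler_cap",):
    for d in cams.outline_of("wrist",t)[:2]:
        P=pts(c,d["region"]);top=np.percentile(P[:,2],97);Q=P[P[:,2]>top-0.006]
        (x,y),r=cv2.minEnclosingCircle((Q[:,:2]*1000).astype(np.float32));print(t,d["conf"],d["box"],top.round(4),x,y,r,Q.mean(0))
        (x,y),r=cv2.minEnclosingCircle((P[P[:,2]>.008][:,:2]*1000).astype(np.float32));print(x,y,r)
E
```

```text
clock: 10.75
position: [0.4398, 0.1399, 0.1609]
ee_rot: [0.48, 0.519, -0.48, 0.52]
ft_force: [0.9, -0.3, -0.8]
grip_width: 0.912
t 10.75 pos [0.4398 0.1399 0.1609] th 4.5 grip 77.9 F [ 0.9 -0.3 -0.8] q [ 0.55  0.11 -0.99  1.93  0.1   1.16 -0.4 ]
turn [ 0.0057  0.001  -0.0008] shift [ 0.9 -2.6 -3.3]
filler_cap 0.83 [248.6, 169.2, 49.4, 48.5] 0.0403 436.7786865234375 144.01158142089844 16.7724666595459 [0.4367208  0.14435831 0.03895092]
436.6967468261719 143.5052947998047 24.458925247192383
```

View pics/w7.png

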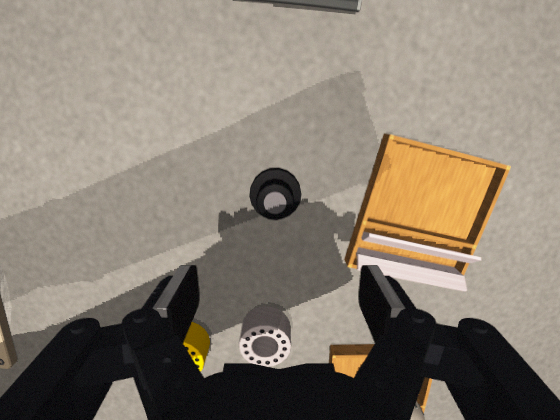

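```bash
python3 -m handwheel '10 -2 -2 0 0 0 62;35 -1 -2 0 0 0 62;35 0 0 0 0 0 62;25 0 0 0 0 0 62;15 0 0 0 0 0 62;8 0 0 0 0 0 62;0 0 0 0 0 0 62;0 0 0 0 0 0 62'; python3 - <<'E'
from h import *
plan([0.4367,0.1438,0.0165],4.2)
c=cam("wrist");cv2.imwrite("pics/w8.png",c["color"])
E
```

```text
clock: 11.65
position: [0.437, 0.1432, 0.0331]
ee_rot: [0.481, 0.519, -0.48, 0.519]
ft_force: [0.3, 0.9, 0.4]
grip_width: 0.729
t 11.65 pos [0.437  0.1432 0.0331] th 4.4 grip 62.2 F [0.3 0.9 0.4] q [ 0.43  0.33 -0.92  2.05  0.34  0.91 -0.6 ]
turn [ 0.0033 -0.0003 -0.0004] shift [16.6 -0.3 -0.6]
```

View pics/w8.png

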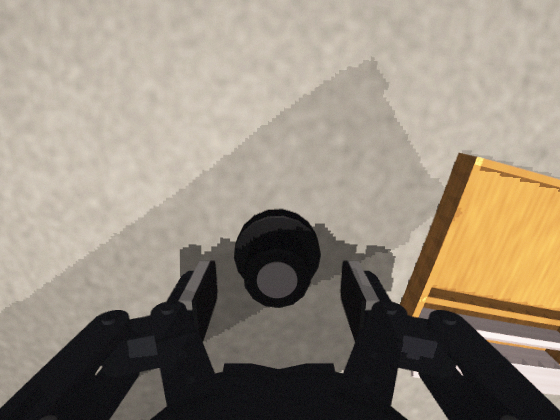

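Cap is centred between the fingers at (277,280). Finish the descent and grip.

```bash
python3 -m handwheel '6 0 0 0 0 0 62;6 0 0 0 0 0 62;4 0 0 0 0 0 62;0 0 0 0 0 0 62;0 0 0 0 0 0 30;0 0 0 0 0 0 28;0 0 0 0 0 0 28;0 0 0 0 0 0 28' 30;python3 -m handwheel '0 0 0 0 0 0 28;0 0 0 0 0 0 28;0 0 0 0 0 0 28'; python3 - <<'E'
from h import *
plan([0.4367,0.1438,0.0165],4.2)
c=cam("wrist");cv2.imwrite("pics/w9.png",c["color"])
E
```

```text
clock: 12.5
position: [0.4369, 0.1433, 0.0171]
ee_rot: [0.48, 0.519, -0.48, 0.519]
ft_force: [-1.2, 0.7, 4.5]
grip_width: 0.388
clock: 12.8
position: [0.4369, 0.1433, 0.0171]
ee_rot: [0.481, 0.519, -0.48, 0.519]
ft_force: [-1.3, -0.2, 5.9]
grip_width: 0.386
t 12.8 pos [0.4369 0.1433 0.0171] th 4.4 grip 33.0 F [-1.3 -0.2  5.9] q [ 0.4   0.36 -0.9   2.06  0.37  0.88 -0.63]
turn [ 0.0036  0.     -0.0006] shift [ 0.6 -0.2 -0.5]
```

View pics/w9.png

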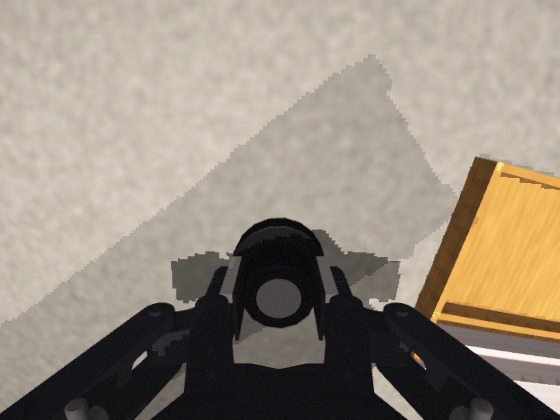

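```bash
python3 -m handwheel '-15 0 0 0 0 0 28;-35 0 0 0 0 0 28;-40 0 0 0 0 0 28;-40 0 0 0 0 0 28;0 16 38 0 0 0 28;0 16 38 0 0 0 28;0 16 38 0 0 0 28;0 16 38 0 0 0 28';python3 -m handwheel '0 16 38 0 0 0 28;0 16 38 0 0 0 28;0 16 38 0 0 0 28;0 14 38 0 0 0 28;0 0 0 0 0 0 28;0 0 0 0 0 0 28'; python3 - <<'E'
from h import *
plan([0.587,-0.1554,0.0215],4.2)
c=cam("wrist");cv2.imwrite("pics/w10.png",c["color"])
E
```

```text
clock: 13.65
position: [0.5126, -0.0053, 0.1467]
ee_rot: [0.48, 0.519, -0.481, 0.519]
ft_force: [-0.0, 0.5, -0.1]
grip_width: 0.389
clock: 14.25
position: [0.5854, -0.1509, 0.146]
ee_rot: [0.481, 0.519, -0.481, 0.518]
ft_force: [-0.5, 0.5, -0.8]
grip_width: 0.382
t 14.25 pos [ 0.5854 -0.1509  0.146 ] th 4.3 grip 32.7 F [-0.5  0.5 -0.8] q [ 0.77  0.46 -0.77  1.59  0.33  1.23  0.02]
turn [ 0.002 -0.001  0.001] shift [124.5   1.2   4.6]
```

View pics/w10.png

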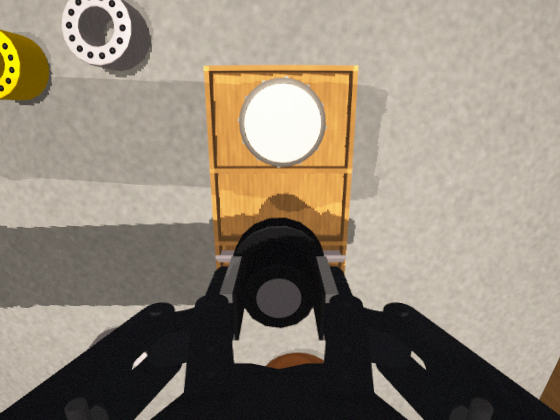

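```bash
python3 -m handwheel '10 1 4 0 0 0 28;30 0 1 0 0 0 28;35 0 0 0 0 0 28;25 0 0 0 0 0 28;12 0 0 0 0 0 28;6 0 0 0 0 0 28;3 0 0 0 0 0 28;0 0 0 0 0 0 28'; python3 - <<'E'
from h import *
plan([0.587,-0.1554,0.0211],4.2)
c=cam("wrist");cv2.imwrite("pics/w11.png",c["color"])
E
```

```text
clock: 15.1
position: [0.5876, -0.1551, 0.0266]
ee_rot: [0.48, 0.519, -0.48, 0.519]
ft_force: [0.8, -0.4, -0.8]
grip_width: 0.389
t 15.1 pos [ 0.5876 -0.1551  0.0266] th 4.4 grip 33.2 F [ 0.8 -0.4 -0.8] q [ 0.73  0.59 -0.7   1.68  0.44  1.03 -0.04]
turn [ 0.004   0.0005 -0.0011] shift [ 5.5 -0.6  0.3]
```

View pics/w11.png

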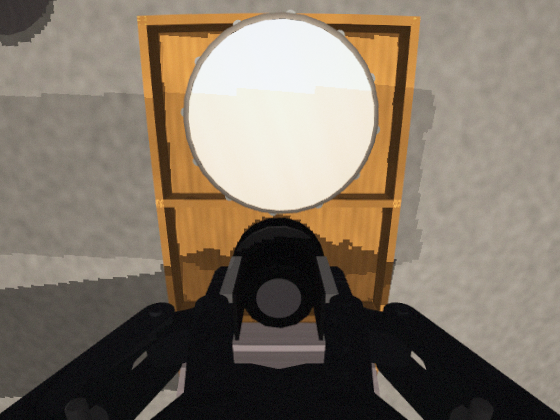

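```bash
python3 -m handwheel '3 0 0 0 0 0 28;2 0 0 0 0 0 28;0.5 0 0 0 0 0 28;0 0 0 0 0 0 28;0 0 0 0 0 0 28'
```

```text
clock: 15.65
position: [0.5874, -0.1553, 0.0211]
ee_rot: [0.48, 0.519, -0.48, 0.519]
ft_force: [-2.4, -0.1, 6.0]
grip_width: 0.382
```

```bash
python3 -m handwheel '0 0 0 0 0 0 58;0 0 0 0 0 0 58;0 0 0 0 0 0 58;0 0 0 0 0 0 58;-15 0 0 0 0 0 58;-35 0 0 0 0 0 58;-40 0 0 0 0 0 58;-40 0 0 0 0 0 58'; python3 -m handwheel '-20 0 0 0 0 0 58;0 0 0 0 0 0 58';python3 - <<'E'
from h import *
for t in (91,-89): plan([0.442,0.404,0.2],t)
c=cam("wrist");cv2.imwrite("pics/w12.png",c["color"])
E
```

```text
clock: 16.45
position: [0.587, -0.1548, 0.1528]
ee_rot: [0.48, 0.519, -0.48, 0.519]
ft_force: [0.5, -0.2, 0.0]
grip_width: 0.683
clock: 16.65
position: [0.589, -0.155, 0.1751]
ee_rot: [0.481, 0.517, -0.479, 0.521]
ft_force: [-0.3, -0.7, 0.0]
grip_width: 0.676
t 16.65 pos [ 0.589  -0.155   0.1751] th 4.4 grip 57.7 F [-0.3 -0.7  0. ] q [ 0.78  0.44 -0.78  1.55  0.32  1.28  0.04]
turn [-1.511   0.0065 -0.0029] shift [ -24.9  561.5 -137.2]
t 16.65 pos [ 0.589  -0.155   0.1751] th 4.4 grip 57.7 F [-0.3 -0.7  0. ] q [ 0.78  0.44 -0.78  1.55  0.32  1.28  0.04]
turn [ 1.6306 -0.003  -0.0066] shift [ -24.9 -561.5  137.2]
```

View pics/w12.png

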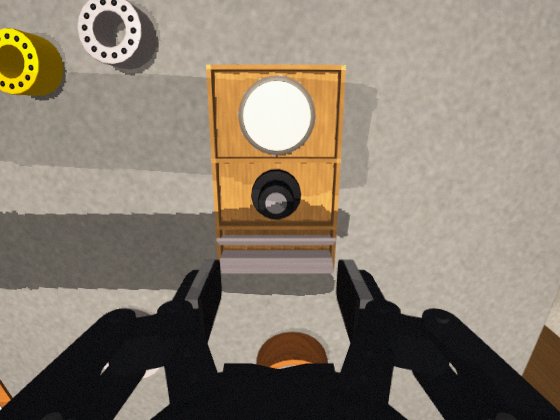

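```bash
python3 -m handwheel '-5 0 0 -0.138 0 0 58;-5 0 0 -0.138 0 0 58;-5 0 0 -0.138 0 0 58;-5 0 0 -0.138 0 0 58;-5 0 0 -0.138 0 0 58;-5 0 0 -0.138 0 0 58;-5 0 0 -0.138 0 0 58;-5 0 0 -0.138 0 0 58';python3 -m handwheel '0 0 0 -0.138 0 0 50;0 0 0 -0.138 0 0 50;0 0 0 -0.138 0 0 50;0 40 -10 0 0 0 50;0 40 -10 0 0 0 50;0 40 -10 0 0 0 50;0 40 -10 0 0 0 50;0 40 -10 0 0 0 50';python3 -m handwheel '0 40 -10 0 0 0 50;0 40 -10 0 0 0 50;0 40 -10 0 0 0 50;0 40 -10 0 0 0 50;0 40 -10 0 0 0 50;0 40 -10 0 0 0 50;0 40 -10 0 0 0 50;0 0 0 0 0 0 50'; python3 - <<'E'
from h import *
for t in (92,): plan([0.442,0.404,0.2],t)
c=cam("wrist");cv2.imwrite("pics/w13.png",c["color"])
E
```

```text
clock: 17.5
position: [0.5865, -0.155, 0.2097]
ee_rot: [0.135, 0.695, -0.135, 0.694]
ft_force: [-0.5, -0.4, -0.2]
grip_width: 0.677
clock: 18.3
position: [0.531, 0.0449, 0.2096]
ee_rot: [-0.009, 0.707, 0.008, 0.707]
ft_force: [1.1, 0.8, -0.6]
grip_width: 0.587
clock: 19.1
position: [0.451, 0.3278, 0.2101]
ee_rot: [-0.011, 0.708, 0.013, 0.706]
ft_force: [-0.7, -0.2, 1.1]
grip_width: 0.587
t 19.1 pos [0.451  0.3278 0.2101] th 91.9 grip 50.2 F [-0.7 -0.2  1.1] q [ 0.23  0.43 -1.19  1.63  0.41  1.36  0.6 ]
turn [-0.001  -0.0018 -0.0022] shift [10.1 76.5 -6.4]
```

View pics/w13.png

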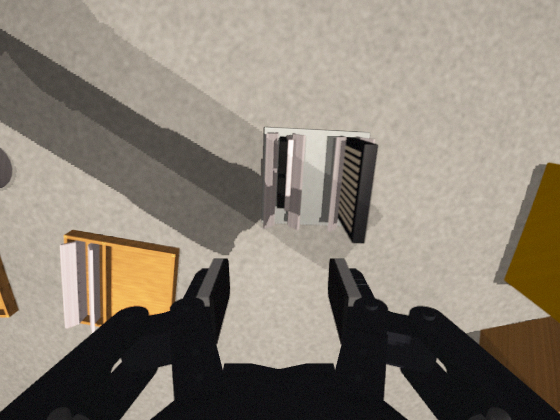

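```bash
python3 - <<'E'
from h import *
c=cam("wrist")
for t in("panel_filter","brake_pad","stock_rack"):
    for d in cams.outline_of("wrist",t)[:2]:
        P=pts(c,d["region"]);top=np.percentile(P[:,2],98);Q=P[P[:,2]>top-0.004]
        rc=cv2.minAreaRect((Q[:,:2]*1000).astype(np.float32));print(t,d["conf"],d["box"],top.round(4),np.round(np.r_[rc[0],rc[1],rc[2]],1),len(Q))
im=c["color"][110:260,240:400];cv2.imwrite("pics/w13z.png",cv2.resize(im,None,fx=4,fy=4,interpolation=cv2.INTER_CUBIC))
np.save("T13.npy",c["T"])
E
```

```text
panel_filter 0.74 [343.9, 138.0, 38.5, 103.1] 0.0913 [439.  403.9  12.9  89.2  89.4] 1384
brake_pad 0.65 [277.6, 132.8, 15.2, 77.5] 0.0741 [427.6 334.2  12.   65.4  89.2] 826
stock_rack 0.69 [261.2, 123.5, 113.9, 106.2] 0.0377 [442.6 368.3 107.6 100.1  89.2] 1480
```

View pics/w13z.png

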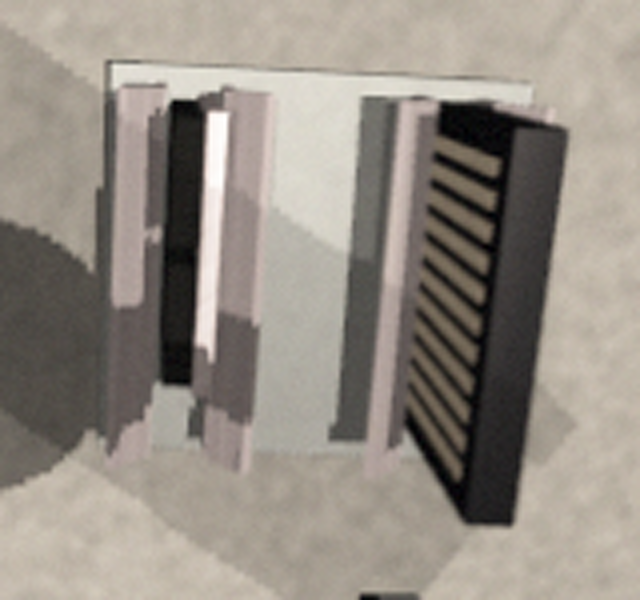

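```bash
python3 -m handwheel '0 15 0 0.045 0 0 45;0 20 0 0 0 0 45;0 20 0 0 0 0 45;0 15 0 0 0 0 45;0 7 0 0 0 0 45;0 0 0 0 0 0 45;0 0 0 0 0 0 45'; python3 - <<'E'
from h import *
plan([0.439,0.404,0.052],89.3)
c=cam("wrist");cv2.imwrite("pics/w14.png",c["color"])
for t in("panel_filter",):
    for d in cams.outline_of("wrist",t)[:2]:
        P=pts(c,d["region"]);top=np.percentile(P[:,2],98);Q=P[P[:,2]>top-0.004]
        rc=cv2.minAreaRect((Q[:,:2]*1000).astype(np.float32));print(t,d["conf"],d["box"],top.round(4),np.round(np.r_[rc[0],rc[1],rc[2]],1),len(Q))
E
```

```text
clock: 20.05
position: [0.457, 0.3977, 0.2101]
ee_rot: [0.008, 0.707, -0.008, 0.707]
ft_force: [-0.3, -0.1, 0.3]
grip_width: 0.524
t 20.05 pos [0.457  0.3977 0.2101] th 88.7 grip 44.7 F [-0.3 -0.1  0.3] q [ 0.02  0.53 -1.11  1.5   0.48  1.41  0.43]
turn [-0.0099 -0.      0.0007] shift [158.1   6.1 -18.1]
panel_filter 0.77 [278.2, 128.3, 12.8, 105.3] 0.0914 [439.  404.3  11.7  89.   88.7] 1403
```

View pics/w14.png

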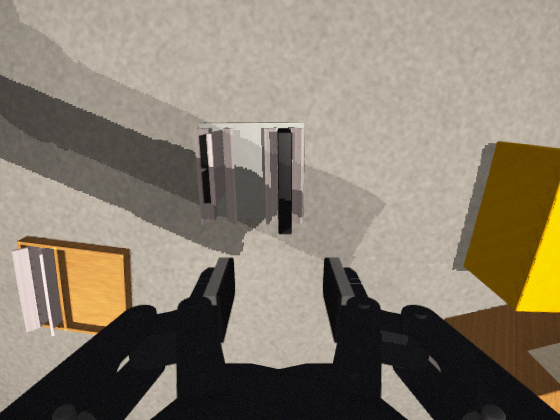

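```bash
python3 -m handwheel '20 3 -9 -0.005 0 0 45;30 3 -9 0 0 0 45;30 0.5 0 0 0 0 45;20 0 0 0 0 0 45;0 0 0 0 0 0 45;0 0 0 0 0 0 45'; python3 - <<'E'
from h import *
plan([0.439,0.4043,0.052],89.0)
c=cam("wrist");cv2.imwrite("pics/w15.png",c["color"])
E
```

```text
clock: 20.75
position: [0.4389, 0.4053, 0.111]
ee_rot: [0.006, 0.707, -0.006, 0.707]
ft_force: [-0.2, 0.8, 0.9]
grip_width: 0.527
t 20.75 pos [0.4389 0.4053 0.111 ] th 89.1 grip 45.0 F [-0.2  0.8  0.9] q [-0.02  0.6  -1.06  1.64  0.55  1.23  0.35]
turn [ 0.001   0.0002 -0.0001] shift [59.  -1.   0.1]
```

View pics/w15.png

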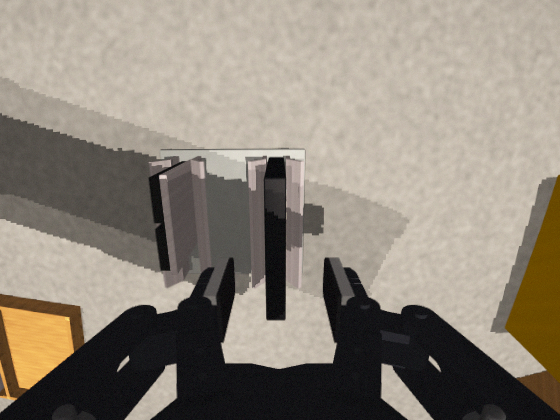

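```bash
python3 -m handwheel '25 -1 0 0 0 0 45;20 0 0 0 0 0 45;14 0 0 0 0 0 45;0 0 0 0 0 0 45;0 0 0 0 0 0 30;0 0 0 0 0 0 20;0 0 0 0 0 0 8;0 0 0 0 0 0 5' 50;python3 -m handwheel '0 0 0 0 0 0 5;0 0 0 0 0 0 5;0 0 0 0 0 0 5;0 0 0 0 0 0 5'; python3 - <<'E'
from h import *
plan([0.439,0.4043,0.052],89.0)
c=cam("wrist");cv2.imwrite("pics/w16.png",c["color"])
E
```

```text
clock: 21.6
position: [0.439, 0.405, 0.0524]
ee_rot: [0.006, 0.707, -0.005, 0.708]
ft_force: [-0.4, -1.4, 7.0]
grip_width: 0.138
clock: 22.0
position: [0.439, 0.405, 0.0524]
ee_rot: [0.006, 0.707, -0.005, 0.708]
ft_force: [-0.1, -1.8, 7.3]
grip_width: 0.13
t 22.0 pos [0.439  0.405  0.0524] th 89.1 grip 11.1 F [-0.1 -1.8  7.3] q [-0.06  0.67 -1.02  1.68  0.62  1.14  0.31]
turn [ 0.0016  0.0013 -0.0005] shift [ 0.4 -0.7  0. ]
```

View pics/w16.png

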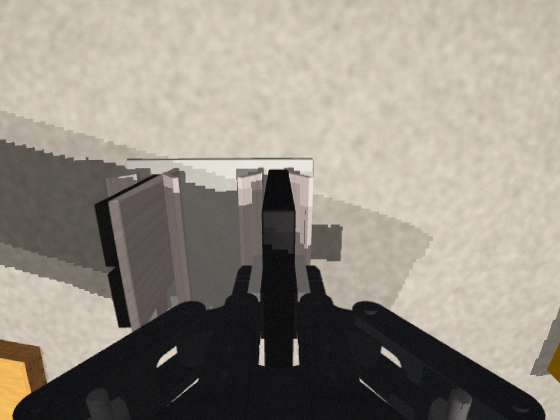

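```bash
python3 -m handwheel '-6 0 0 0 0 0 5;-12 0 0 0 0 0 5;-20 0 0 0 0 0 5;-25 0 0 0 0 0 5;-25 0 0 0 0 0 5;-25 0 0 0 0 0 5;-20 0 0 0 0 0 5;-10 0 0 0 0 0 5';python3 -m handwheel '0 0 0 -0.02 0 0 5;0 0 0 -0.03 0 0 5;0 0 0 -0.025 0 0 5;0 0 0 -0.012 0 0 5;0 0 0 0 0 0 5'; python3 - <<'E'
from h import *
plan([0.5912,-0.2137,0.19],94.1)
c=cam("wrist");cv2.imwrite("pics/w17.png",c["color"])
E
```

```text
clock: 22.85
position: [0.4387, 0.4053, 0.1969]
ee_rot: [0.006, 0.706, -0.005, 0.708]
ft_force: [-0.0, 0.1, -0.7]
grip_width: 0.129
clock: 23.35
position: [0.4383, 0.4045, 0.1936]
ee_rot: [-0.026, 0.707, 0.025, 0.706]
ft_force: [0.7, 0.3, -1.1]
grip_width: 0.137
t 23.35 pos [0.4383 0.4045 0.1936] th 94.1 grip 11.7 F [ 0.7  0.3 -1.1] q [ 0.02  0.54 -1.14  1.55  0.49  1.37  0.48]
turn [ 0.0004 -0.001   0.0004] shift [   3.6 -627.5  108.3]
```

View pics/w17.png

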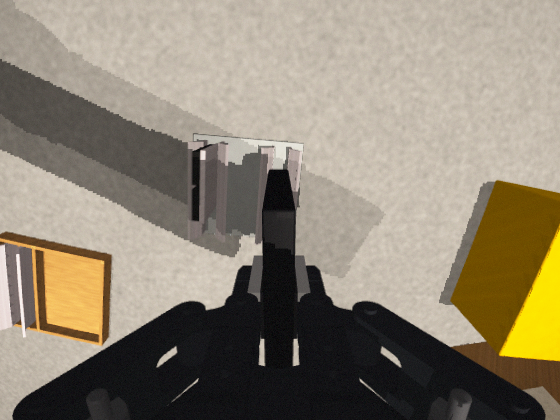

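```bash
python3 -m handwheel '0 -12 2 0 0 0 5;0 -25 4 0 0 0 5;0 -35 6 0 0 0 5;0 -35 6 0 0 0 5;0 -35 6 0 0 0 5;0 -35 6 0 0 0 5;0 -35 6 0 0 0 5;0 -35 6 0 0 0 5';python3 -m handwheel '0 -35 6 0 0 0 5;0 -35 6 0 0 0 5;0 -35 6 0 0 0 5;0 -35 6 0 0 0 5;0 -35 6 0 0 0 5;0 -35 6 0 0 0 5;0 -35 6 0 0 0 5;0 -35 6 0 0 0 5';python3 -m handwheel '0 -35 6 0 0 0 5;0 -30 6 0 0 0 5;0 -22 4 0 0 0 5;0 -12 4 0 0 0 5;0 0 0 0 0 0 5;0 0 0 0 0 0 5'; python3 - <<'E'
from h import *
plan([0.5912,-0.2137,0.19],94.1)
c=cam("wrist");cv2.imwrite("pics/w18.png",c["color"]);np.save("T18.npy",c["T"])
E
```

```text
clock: 24.2
position: [0.4981, 0.1598, 0.1942]
ee_rot: [-0.025, 0.707, 0.025, 0.707]
ft_force: [1.2, -0.0, -2.0]
grip_width: 0.136
clock: 25.0
position: [0.5659, -0.1162, 0.1942]
ee_rot: [-0.025, 0.707, 0.025, 0.707]
ft_force: [0.8, 1.7, -1.5]
grip_width: 0.136
clock: 25.6
position: [0.5929, -0.2103, 0.1943]
ee_rot: [-0.025, 0.707, 0.026, 0.707]
ft_force: [-1.5, 0.4, -0.7]
grip_width: 0.135
t 25.6 pos [ 0.5929 -0.2103  0.1943] th 94.2 grip 11.5 F [-1.5  0.4 -0.7] q [ 1.01  0.58 -1.06  1.46  0.51  1.4   1.58]
turn [ 0.0011  0.0001 -0.0008] shift [ 4.3 -3.3 -1.9]
```

View pics/w18.png

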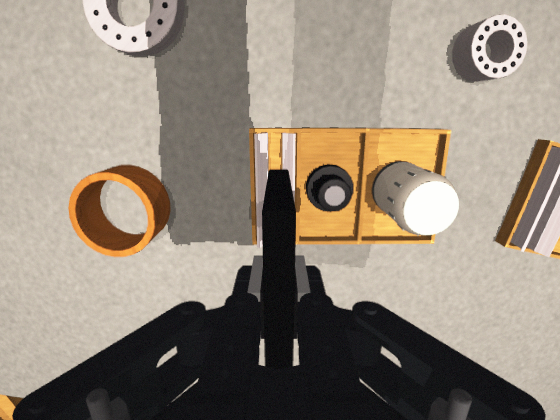

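```bash
python3 - <<'E'
from h import *
c=cam("wrist");c["T"]=np.load("T18.npy");im=cv2.resize(cv2.imread("pics/w18.png")[110:260,220:460],None,fx=3.3,fy=3.3,interpolation=cv2.INTER_CUBIC)
a=np.radians(4.14);Rm=np.array([[np.cos(a),-np.sin(a)],[np.sin(a),np.cos(a)]])
def L(p1,p2,z,col):
    P=[np.r_[(Rm@np.array(p)+[585.7,-137.4])/1000,z] for p in(p1,p2)]
    q=((proj(c,P)-[220,110])*3.3).astype(int);cv2.line(im,tuple(map(int,q[0])),tuple(map(int,q[1])),col,1)
for s in(-1,1):
    L((-58.5,-76.5+17*s),(58.5,-76.5+17*s),.036,(0,255,0))
    L((-58.5,-76.5+7.5*s),(58.5,-76.5+7.5*s),.024,(255,0,255))
for y in(102.5,-102.5): L((-62.5,y),(62.5,y),.018,(255,0,0))
for x in(62.5,-62.5): L((x,-102.5),(x,102.5),.018,(255,0,0))
cv2.imwrite("pics/w18z.png",im)
E
```

```text
(no output)
```

View pics/w18z.png

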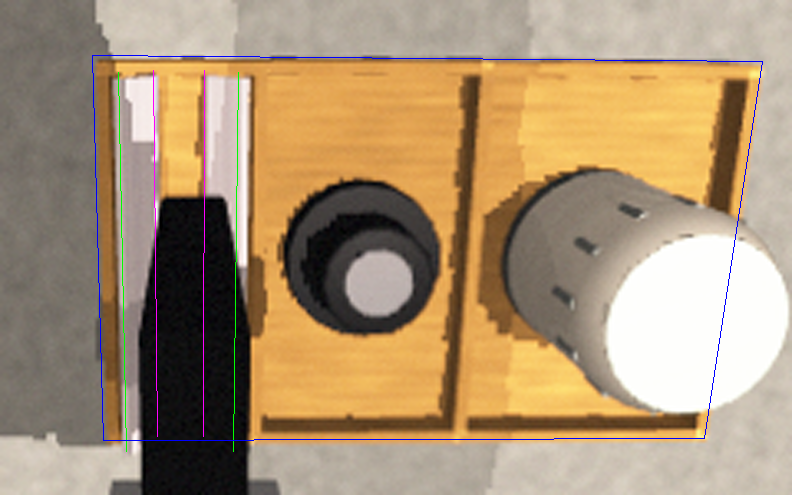

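```bash
python3 -m handwheel '8 -2 -1 0 0 0 5;15 -0.8 -1 0 0 0 5;20 0 0 0 0 0 5;20 0 0 0 0 0 5;15 0 0 0 0 0 5;10 0 0 0 0 0 5;0 0 0 0 0 0 5;0 0 0 0 0 0 5'; python3 - <<'E'
from h import *
plan([0.5912,-0.2133,0.0504],94.1)
c=cam("wrist");cv2.imwrite("pics/w19.png",c["color"]);np.save("T19.npy",c["T"])
E
```

```text
clock: 26.5
position: [0.5913, -0.2148, 0.1067]
ee_rot: [-0.025, 0.706, 0.025, 0.707]
ft_force: [0.8, -0.5, 0.2]
grip_width: 0.133
t 26.5 pos [ 0.5913 -0.2148  0.1067] th 94.1 grip 11.4 F [ 0.8 -0.5  0.2] q [ 1.    0.65 -1.01  1.55  0.57  1.25  1.54]
turn [-0.0002  0.0006  0.    ] shift [56.3  1.5  0. ]
```

View pics/w19.png

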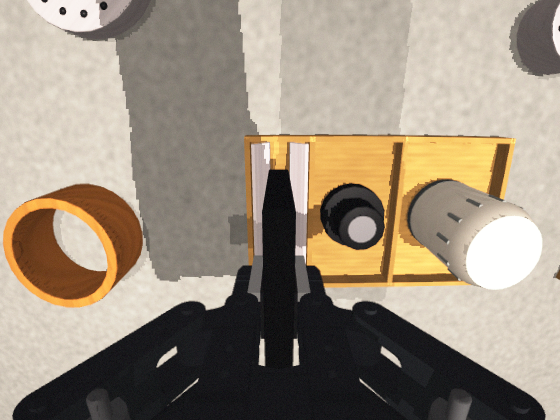

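```bash
python3 -m handwheel '6 1 0 0 0 0 5;10 0.5 0 0 0 0 5;10 0 0 0 0 0 5;8 0 0 0 0 0 5;6 0 0 0 0 0 5;0 0 0 0 0 0 5';python3 -m handwheel '4 0 0 0 0 0 5;4 0 0 0 0 0 5;3 0 0 0 0 0 5;0 0 0 0 0 0 5;0 0 0 0 0 0 5'; python3 - <<'E'
from h import *
plan([0.5912,-0.2133,0.0504],94.1)
E
```

```text
clock: 27.15
position: [0.5903, -0.2133, 0.0651]
ee_rot: [-0.025, 0.707, 0.025, 0.706]
ft_force: [0.2, 0.1, -2.6]
grip_width: 0.134
clock: 27.65
position: [0.5909, -0.2134, 0.0554]
ee_rot: [-0.025, 0.707, 0.025, 0.707]
ft_force: [0.2, -0.9, -0.2]
grip_width: 0.132
t 27.65 pos [ 0.5909 -0.2134  0.0554] th 94.1 grip 11.3 F [ 0.2 -0.9 -0.2] q [ 0.98  0.71 -0.97  1.6   0.62  1.18  1.51]
turn [-0.0004  0.0001  0.0001] shift [5.  0.1 0.3]
```

```bash
python3 -m handwheel '2 0 0 0 0 0 5;2 0 0 0 0 0 5;1 0 0 0 0 0 5;0 0 0 0 0 0 5;0 0 0 0 0 0 5';python3 -m handwheel '0.6 0 0 0 0 0 5;0 0 0 0 0 0 5'
```

```text
clock: 28.15
position: [0.5909, -0.2134, 0.0504]
ee_rot: [-0.025, 0.707, 0.025, 0.707]
ft_force: [-1.2, -0.2, 1.9]
grip_width: 0.133
clock: 28.35
position: [0.5909, -0.2135, 0.0504]
ee_rot: [-0.025, 0.707, 0.025, 0.707]
ft_force: [-4.4, 0.6, 6.6]
grip_width: 0.132
```

```bash
python3 -m handwheel '0 0 0 0 0 0 30;0 0 0 0 0 0 30;0 0 0 0 0 0 30;0 0 0 0 0 0 30;-8 0 0 0 0 0 30;-20 0 0 0 0 0 30;-30 0 0 0 0 0 30;-40 0 0 0 0 0 30'; python3 -m handwheel '-40 0 0 0 0 0 60;0 0 0 0 0 0 80;0 0 0 0 0 0 80';python3 - <<'E'
from h import *
plan([0.438,-0.0175,0.19],-8)
c=cam("wrist");cv2.imwrite("pics/w20.png",c["color"])
for d in cams.outline_of("wrist","panel_filter")[:1]:
    P=pts(c,d["region"]);top=np.percentile(P[:,2],98);Q=P[P[:,2]>top-0.004]
    rc=cv2.minAreaRect((Q[:,:2]*1000).astype(np.float32));print(d["conf"],d["box"],top.round(4),np.round(np.r_[rc[0],rc[1],rc[2]],1),len(Q))
E
```

```text
clock: 29.15
position: [0.5901, -0.2132, 0.1481]
ee_rot: [-0.025, 0.707, 0.026, 0.706]
ft_force: [1.0, -0.3, 0.6]
grip_width: 0.355
clock: 29.45
position: [0.5913, -0.2134, 0.189]
ee_rot: [-0.026, 0.706, 0.025, 0.707]
ft_force: [0.6, -1.0, 0.6]
grip_width: 0.84
t 29.45 pos [ 0.5913 -0.2134  0.189 ] th 94.1 grip 71.7 F [ 0.6 -1.   0.6] q [ 1.02  0.58 -1.06  1.47  0.51  1.38  1.58]
turn [ 1.7816e+00  2.3000e-03 -7.0000e-04] shift [  -1.  -179.1 -172.7]
0.78 [272.9, 148.9, 13.3, 116.7] 0.0892 [ 591.  -212.6   89.2   11.9    4.3] 1510
```

View pics/w20.png

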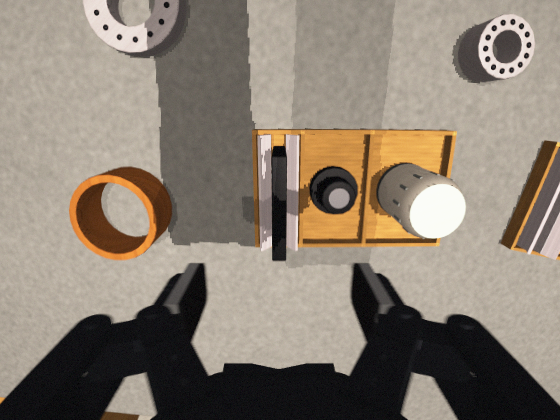

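```bash
python3 -m handwheel '0 0 0 0.148 0 0 72;0 0 0 0.148 0 0 72;0 0 0 0.148 0 0 72;0 0 0 0.148 0 0 72;0 0 0 0.148 0 0 72;0 0 0 0.148 0 0 72;0 0 0 0.148 0 0 72;0 0 0 0.148 0 0 72';python3 -m handwheel '0 0 0 0.148 0 0 72;0 0 0 0.148 0 0 72;0 0 0 0.148 0 0 72;0 0 0 0.148 0 0 72;0 -30 -29 0 0 0 72;0 -30 -29 0 0 0 72;0 -30 -29 0 0 0 72;0 -30 -29 0 0 0 72';python3 -m handwheel '0 -30 -29 0 0 0 72;0 -25 -25 0 0 0 72;0 0 0 0 0 0 72;0 0 0 0 0 0 72'; python3 - <<'E'
from h import *
plan([0.438,-0.0175,0.19],-8)
c=cam("wrist");cv2.imwrite("pics/w21.png",c["color"])
for d in cams.outline_of("wrist","hub_bearing")[:3]:
    P=pts(c,d["region"]);top=np.percentile(P[:,2],97);Q=P[P[:,2]>top-0.004]
    (x,y),r=cv2.minEnclosingCircle((Q[:,:2]*1000).astype(np.float32));print(d["conf"],d["box"],top.round(4),x,y,r,Q.mean(0),c["color"][d["region"]].mean(0).round())
E
```

```text
clock: 30.35
position: [0.5902, -0.2133, 0.1863]
ee_rot: [0.375, 0.6, -0.375, 0.599]
ft_force: [0.5, -0.3, 0.9]
grip_width: 0.842
clock: 31.15
position: [0.4856, -0.0812, 0.1864]
ee_rot: [-0.532, -0.466, 0.533, -0.465]
ft_force: [-0.3, 0.3, 1.0]
grip_width: 0.846
clock: 31.55
position: [0.4396, -0.0218, 0.1873]
ee_rot: [-0.532, -0.465, 0.533, -0.466]
ft_force: [0.6, -0.1, 0.3]
grip_width: 0.843
t 31.55 pos [ 0.4396 -0.0218  0.1873] th -7.7 grip 72.0 F [ 0.6 -0.1  0.3] q [ 0.87 -0.   -0.9   1.94 -0.    1.2  -0.17]
turn [0.006  0.0013 0.0004] shift [-2.7 -2.2 -4. ]
0.8 [162.5, 198.2, 59.8, 56.2] 0.0362 345.10504150390625 -45.02205276489258 27.906312942504883 [ 0.34567147 -0.0446006   0.034739  ] [  4. 152. 175.]
0.64 [247.5, 162.7, 57.4, 60.4] 0.0366 438.1268310546875 -17.28741455078125 27.578170776367188 [ 0.43815771 -0.01640454  0.03497599] [142. 146. 157.]
```

View pics/w21.png

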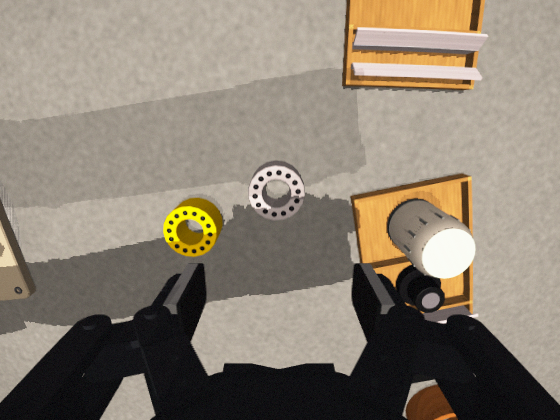

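```bash
python3 -m handwheel '20 -1 -2 0 0 0 72;35 -1 -2 0 0 0 72;40 0 0 0 0 0 72;30 0 0 0 0 0 72;15 0 0 0 0 0 72;5 0 0 0 0 0 72;0 0 0 0 0 0 72'; python3 - <<'E'
from h import *
plan([0.438,-0.0172,0.005],-8)
c=cam("wrist");cv2.imwrite("pics/w22.png",c["color"])
E
```

```text
clock: 32.35
position: [0.4386, -0.0174, 0.0421]
ee_rot: [-0.532, -0.466, 0.533, -0.465]
ft_force: [0.3, -0.4, 1.1]
grip_width: 0.845
t 32.35 pos [ 0.4386 -0.0174  0.0421] th -7.7 grip 72.2 F [ 0.3 -0.4  1.1] q [ 0.77  0.25 -0.89  2.09  0.24  0.9  -0.39]
turn [ 0.005  -0.0011  0.0016] shift [37.1 -0.7 -0.1]
```

View pics/w22.png

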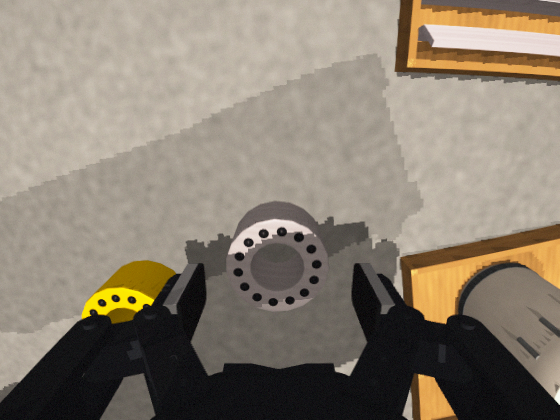

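```bash
python3 -m handwheel '0 -0.5 0 0 0 0 67;0 0 0 0 0 0 67;12 0 0 0 0 0 67;12 0 0 0 0 0 67;8 0 0 0 0 0 67;4 0 0 0 0 0 67;0 0 0 0 0 0 67;0 0 0 0 0 0 67'; python3 - <<'E'
from h import *
plan([0.438,-0.0172,0.005],-8)
E
```

```text
clock: 33.2
position: [0.4383, -0.0171, 0.0067]
ee_rot: [0.532, 0.466, -0.532, 0.465]
ft_force: [-0.2, -0.2, 0.9]
grip_width: 0.784
t 33.2 pos [ 0.4383 -0.0171  0.0067] th -7.7 grip 66.9 F [-0.2 -0.2  0.9] q [ 0.72  0.32 -0.85  2.12  0.32  0.84 -0.46]
turn [ 0.0059 -0.0002  0.0001] shift [ 1.7 -0.2  0.2]
```

```bash
python3 -m handwheel '1 0 0 0 0 0 67;0 0 0 0 0 0 55;0 0 0 0 0 0 50;0 0 0 0 0 0 50;0 0 0 0 0 0 50;0 0 0 0 0 0 50;0 0 0 0 0 0 50' 50;python3 -m handwheel '-6 0 0 0 0 0 50;-12 0 0 0 0 0 50;-25 0 0 0 0 0 50;-35 0 0 0 0 0 50;-20 0 0 0 0 0 50;-10 0 0 0 0 0 50;0 0 0 0 0 0 50';  python3 - <<'E'
from h import *
plan([0.588,0.155,0.1],-8)
c=cam("wrist");cv2.imwrite("pics/w23.png",c["color"]);np.save("T23.npy",c["T"])
E
```

```text
clock: 33.9
position: [0.4383, -0.0173, 0.0062]
ee_rot: [-0.532, -0.465, 0.532, -0.466]
ft_force: [-3.9, 0.5, 8.3]
grip_width: 0.648
clock: 34.6
position: [0.4388, -0.0175, 0.1149]
ee_rot: [0.533, 0.464, -0.532, 0.466]
ft_force: [-0.4, 0.2, -3.6]
grip_width: 0.646
t 34.6 pos [ 0.4388 -0.0175  0.1149] th -7.7 grip 55.1 F [-0.4  0.2 -3.6] q [ 0.85  0.11 -0.93  2.03  0.1   1.05 -0.27]
turn [ 0.0052  0.0011 -0.0023] shift [  14.9  123.7 -191.6]
```

View pics/w23.png

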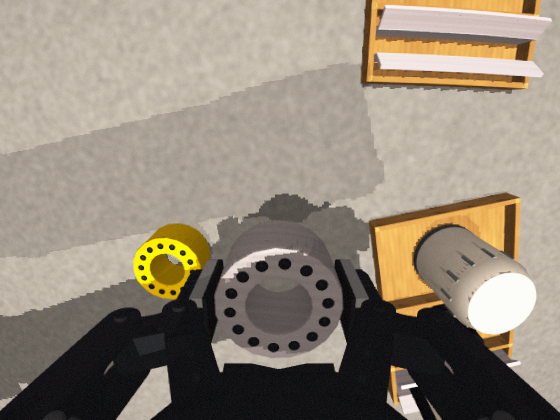

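```bash
python3 -m handwheel '-5 8 -20 0 0 0 50;-5 12 -35 0 0 0 50;0 12 -35 0 0 0 50;0 10 -25 0 0 0 50;0 3 -9 0 0 0 50;0 0 0 0 0 0 50;0 0 0 0 0 0 50';  python3 - <<'E'
from h import *
plan([0.588,0.155,0.1],-8)
c=cam("wrist");cv2.imwrite("pics/w24.png",c["color"]);np.save("T24.npy",c["T"])
E
```

```text
clock: 35.35
position: [0.4985, 0.0986, 0.1227]
ee_rot: [-0.532, -0.466, 0.533, -0.465]
ft_force: [-0.4, 0.3, -4.5]
grip_width: 0.643
t 35.35 pos [0.4985 0.0986 0.1227] th -7.7 grip 54.9 F [-0.4  0.3 -4.5] q [ 0.57  0.31 -0.97  1.86  0.28  1.12 -0.64]
turn [0.0054 0.0009 0.002 ] shift [ 22.7  80.8 -68.3]
```

View pics/w24.png

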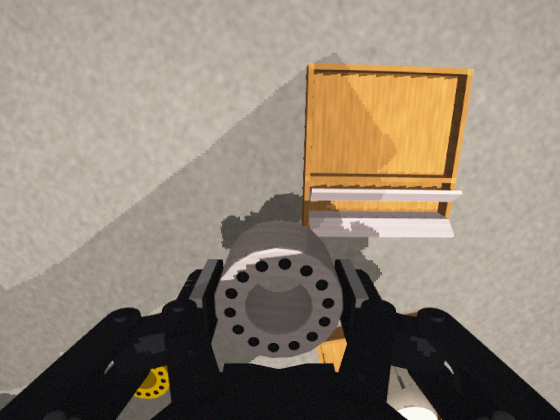

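```bash
python3 - <<'E'
from h import *
im=cv2.imread("pics/w24.png");cv2.imwrite("pics/w24z.png",cv2.resize(im[50:250,290:490],None,fx=3,fy=3,interpolation=cv2.INTER_CUBIC))
E
```

```text
(no output)
```

View pics/w24z.png

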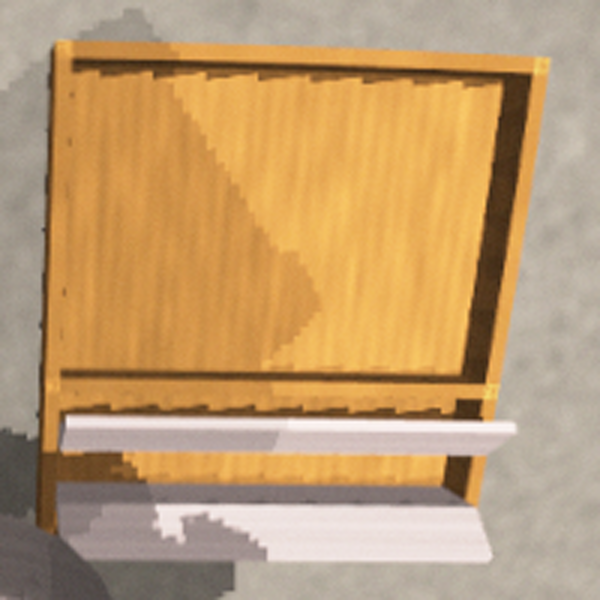

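```bash
python3 - <<'E'
from h import *
c=cam("wrist");c["T"]=np.load("T24.npy")
P=atz(c,[[308.3,63.7],[473.3,69.7],[456,180.3],[306,179.3]],0.018)[:,:2]*1000
L=np.array([[-62.5,68],[62.5,68],[62.5,-18],[-62.5,-18]])
def Rm(a): return np.array([[np.cos(a),-np.sin(a)],[np.sin(a),np.cos(a)]])
f=lambda p:(L@Rm(p[2]).T+p[:2]-P).ravel()
s=least_squares(f,[587,135,-0.14]);print(s.x[:2],np.degrees(s.x[2]),s.fun.round(1))
for y in(24,-42): print(Rm(s.x[2])@[0,y]+s.x[:2])
g=Rm(s.x[2])@[0,24]+s.x[:2]
plan([g[0]/1000,g[1]/1000,0.0102],np.degrees(s.x[2]))
E
```

```text
[588.08418719 132.29395555] -8.003751722944877 [ 0.  -0.2  0.2  0.5  0.4 -0.4 -0.7  0.1]
[591.42589783 156.06017043]
[582.23619357  90.7030795 ]
t 35.45 pos [0.4989 0.098  0.1232] th -7.8 grip 54.9 F [-0.3 -0.4 -3.5] q [ 0.57  0.31 -0.97  1.86  0.28  1.12 -0.64]
turn [0.004  0.0013 0.0008] shift [113.   83.6 -70.3]
```

```bash
python3 -m handwheel '0 14 -12 0 0 0 50;0 22 -18 0 0 0 50;0 22 -18 0 0 0 50;0 16 -14 0 0 0 50;0 9 -8 0 0 0 50;0 0 0 0 0 0 50;0 0 0 0 0 0 50';  python3 - <<'E'
from h import *
plan([0.5914,0.1561,0.0102],-8)
c=cam("wrist");cv2.imwrite("pics/w25.png",c["color"])
E
```

```text
clock: 36.15
position: [0.5906, 0.1568, 0.1234]
ee_rot: [-0.532, -0.465, 0.533, -0.465]
ft_force: [-0.2, -0.1, -3.6]
grip_width: 0.641
t 36.15 pos [0.5906 0.1568 0.1234] th -7.7 grip 54.8 F [-0.2 -0.1 -3.6] q [ 0.34  0.54 -0.89  1.59  0.44  1.22 -0.77]
turn [0.0048 0.0008 0.0006] shift [113.2   0.9   0.6]
```

View pics/w25.png

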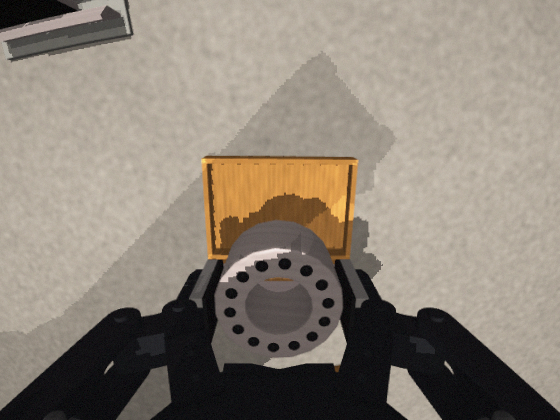

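```bash
python3 -m handwheel '12 1 0.5 0 0 0 50;25 0 0 0 0 0 50;30 0 0 0 0 0 50;22 0 0 0 0 0 50;12 0 0 0 0 0 50;6 0 0 0 0 0 50;0 0 0 0 0 0 50;0 0 0 0 0 0 50';python3 -m handwheel '2 0 0 0 0 0 50;2 0 0 0 0 0 50;1 0 0 0 0 0 50;0 0 0 0 0 0 50;0 0 0 0 0 0 50';  python3 - <<'E'
from h import *
plan([0.5914,0.1561,0.0102],-8)
E
```

```text
clock: 37.0
position: [0.5925, 0.1575, 0.0177]
ee_rot: [0.533, 0.465, -0.532, 0.466]
ft_force: [-0.3, 0.1, -3.2]
grip_width: 0.648
clock: 37.5
position: [0.5919, 0.1573, 0.0117]
ee_rot: [0.532, 0.465, -0.532, 0.465]
ft_force: [0.3, -0.3, -3.2]
grip_width: 0.643
t 37.5 pos [0.5919 0.1573 0.0117] th -7.7 grip 54.9 F [ 0.3 -0.3 -3.2] q [ 0.28  0.67 -0.81  1.67  0.55  1.05 -0.84]
turn [ 0.0057  0.0001 -0.0001] shift [ 1.5 -0.4  1.3]
```

```bash
python3 -m handwheel '1 0 1 0 0 0 50;1 0 0 0 0 0 50;0.5 0 0 0 0 0 50;0 0 0 0 0 0 50;0 0 0 0 0 0 50'
```

```text
clock: 38.0
position: [0.5919, 0.1562, 0.0104]
ee_rot: [-0.532, -0.465, 0.532, -0.466]
ft_force: [-5.1, -3.3, 10.5]
grip_width: 0.646
```

```bash
python3 -m handwheel '0 0 0 0 0 0 70;0 0 0 0 0 0 70;0 0 0 0 0 0 70;0 0 0 0 0 0 70;-15 0 0 0 0 0 70;-30 0 0 0 0 0 70;-40 0 0 0 0 0 70;-40 0 0 0 0 0 70'; python3 -m handwheel '-40 0 0 0 0 0 60;-20 0 0 0 0 0 60;0 0 0 0 0 0 50';python3 - <<'E'
from h import *
plan([0.4276,0.3345,0.2],89)
c=cam("wrist");cv2.imwrite("pics/w26.png",c["color"])
E
```

```text
clock: 38.8
position: [0.5915, 0.1565, 0.1365]
ee_rot: [0.532, 0.466, -0.532, 0.465]
ft_force: [1.1, 0.1, 0.3]
grip_width: 0.819
clock: 39.1
position: [0.5931, 0.1573, 0.1988]
ee_rot: [0.534, 0.464, -0.53, 0.467]
ft_force: [0.1, 0.6, -0.3]
grip_width: 0.588
t 39.1 pos [0.5931 0.1573 0.1988] th -7.7 grip 50.2 F [ 0.1  0.6 -0.3] q [ 0.36  0.47 -0.92  1.51  0.38  1.35 -0.73]
turn [-1.6871  0.0033 -0.006 ] shift [  -1.2  174.2 -168.6]
```

View pics/w26.png

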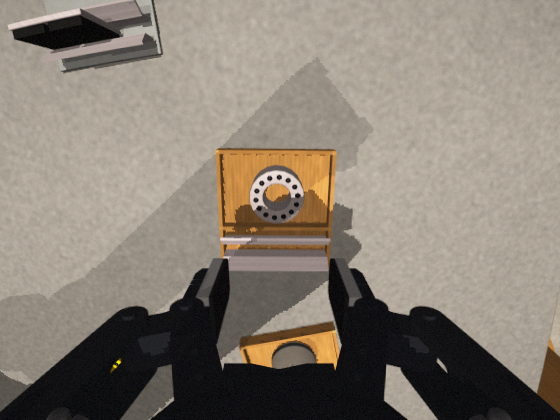

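```bash
python3 -m handwheel '0 0 0 -0.14 0 0 45;0 0 0 -0.14 0 0 45;0 0 0 -0.14 0 0 45;0 0 0 -0.14 0 0 45;0 0 0 -0.14 0 0 45;0 0 0 -0.14 0 0 45;0 0 0 -0.14 0 0 45;0 0 0 -0.14 0 0 45';python3 -m handwheel '0 0 0 -0.14 0 0 45;0 0 0 -0.14 0 0 45;0 0 0 -0.14 0 0 45;0 0 0 -0.14 0 0 45;0 30 -30 0 0 0 45;0 30 -30 0 0 0 45;0 30 -30 0 0 0 45;0 30 -30 0 0 0 45';python3 -m handwheel '0 30 -28 0 0 0 45;0 20 -18 0 0 0 45;0 0 0 0 0 0 45;0 0 0 0 0 0 45'; python3 - <<'E'
from h import *
plan([0.4276,0.3345,0.2],89)
c=cam("wrist");cv2.imwrite("pics/w27.png",c["color"])
for d in cams.outline_of("wrist","brake_pad")[:2]:
    P=pts(c,d["region"]);top=np.percentile(P[:,2],98);Q=P[P[:,2]>top-0.004]
    rc=cv2.minAreaRect((Q[:,:2]*1000).astype(np.float32));print(d["conf"],d["box"],top.round(4),np.round(np.r_[rc[0],rc[1],rc[2]],1),len(Q))
E
```

```text
clock: 39.95
position: [0.5911, 0.1561, 0.1931]
ee_rot: [0.201, 0.678, -0.202, 0.677]
ft_force: [-0.2, 0.9, 0.4]
grip_width: 0.531
clock: 40.75
position: [0.473, 0.2798, 0.1932]
ee_rot: [0.009, 0.708, -0.009, 0.707]
ft_force: [1.5, 0.9, -1.2]
grip_width: 0.527
clock: 41.15
position: [0.4296, 0.3302, 0.1935]
ee_rot: [0.008, 0.707, -0.009, 0.707]
ft_force: [0.6, -0.1, 0.3]
grip_width: 0.53
t 41.15 pos [0.4296 0.3302 0.1935] th 88.7 grip 45.2 F [ 0.6 -0.1  0.3] q [ 0.31  0.5  -1.33  1.69  0.5   1.36  0.44]
turn [-0.006  -0.0005  0.0011] shift [-6.5  4.3 -2.1]
0.77 [273.8, 156.7, 13.7, 80.1] 0.0741 [427.1 334.3  12.   64.2  89.4] 868
```

View pics/w27.png

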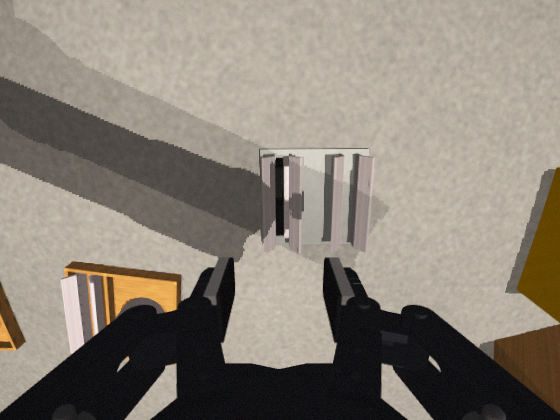

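```bash
python3 -m handwheel '20 2 -1 -0.003 0 0 45;30 2 -1.5 0 0 0 45;25 0 0 0 0 0 45;15 0 0 0 0 0 45;0 0 0 0 0 0 45;0 0 0 0 0 0 45'; python3 - <<'E'
from h import *
plan([0.4271,0.3343,0.044],89)
c=cam("wrist");cv2.imwrite("pics/w28.png",c["color"])
E
```

```text
clock: 41.85
position: [0.4281, 0.3344, 0.1048]
ee_rot: [0.008, 0.707, -0.008, 0.707]
ft_force: [0.8, 0.5, 0.6]
grip_width: 0.529
t 41.85 pos [0.4281 0.3344 0.1048] th 88.7 grip 45.1 F [0.8 0.5 0.6] q [ 0.23  0.59 -1.24  1.78  0.59  1.21  0.37]
turn [-0.005   0.     -0.0005] shift [60.8 -0.2 -1. ]
```

View pics/w28.png

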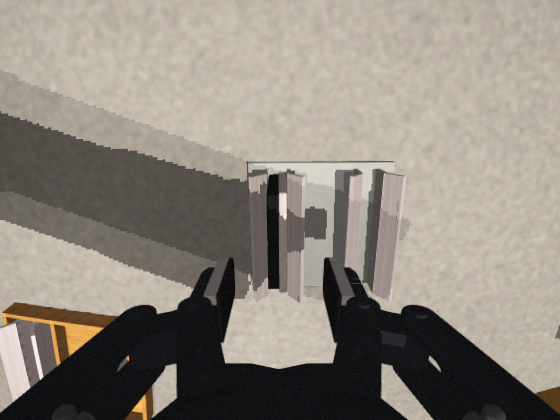

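```bash
python3 -m handwheel '22 0 -1 0 0 0 45;20 0 0 0 0 0 45;12 0 0 0 0 0 45;5 0 0 0 0 0 45;0 0 0 0 0 0 40;0 0 0 0 0 0 40'; python3 - <<'E'
from h import *
plan([0.4271,0.3343,0.044],89)
c=cam("wrist");cv2.imwrite("pics/w29.png",c["color"])
E
```

```text
clock: 42.5
position: [0.427, 0.3349, 0.0461]
ee_rot: [0.008, 0.707, -0.007, 0.707]
ft_force: [-0.6, 0.0, 0.2]
grip_width: 0.465
t 42.5 pos [0.427  0.3349 0.0461] th 88.8 grip 39.7 F [-0.6  0.   0.2] q [ 0.18  0.65 -1.17  1.83  0.67  1.12  0.32]
turn [-0.0043  0.0009 -0.0007] shift [ 2.1 -0.6  0.1]
```

View pics/w29.png

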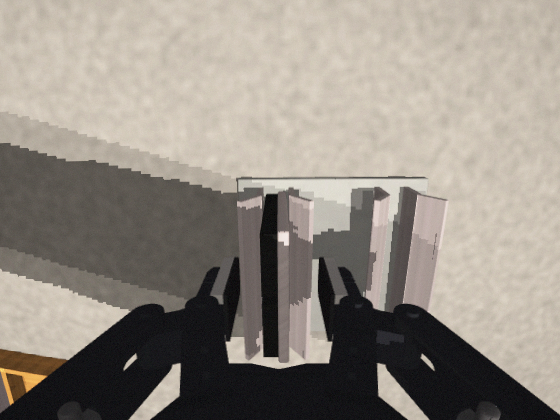

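```bash
python3 -m handwheel '2 -0.6 0 0 0 0 40;0 0 0 0 0 0 30;0 0 0 0 0 0 20;0 0 0 0 0 0 12;0 0 0 0 0 0 5;0 0 0 0 0 0 5;0 0 0 0 0 0 5;0 0 0 0 0 0 5' 60;python3 -m handwheel '0 0 0 0 0 0 5;0 0 0 0 0 0 5;0 0 0 0 0 0 5'; python3 -m handwheel '-5 0 0 0 0 0 5;-10 0 0 0 0 0 5;-15 0 0 0 0 0 5;-20 0 0 0 0 0 5;-20 0 0 0 0 0 5;-20 0 0 0 0 0 5;-10 0 0 0 0 0 5;0 0 0 0 0 0 5';python3 - <<'E'
from h import *
plan([0.5822,0.0907,0.145],82)
c=cam("wrist");cv2.imwrite("pics/w30.png",c["color"])
E
```

```text
clock: 43.35
position: [0.4268, 0.3338, 0.0434]
ee_rot: [0.008, 0.707, -0.008, 0.707]
ft_force: [0.1, -2.2, 5.2]
grip_width: 0.132
clock: 43.65
position: [0.4267, 0.3338, 0.0434]
ee_rot: [0.008, 0.707, -0.008, 0.707]
ft_force: [-0.7, -2.3, 5.6]
grip_width: 0.132
clock: 44.45
position: [0.4271, 0.3344, 0.1448]
ee_rot: [0.008, 0.706, -0.007, 0.708]
ft_force: [-0.1, 0.2, -3.0]
grip_width: 0.132
t 44.45 pos [0.4271 0.3344 0.1448] th 88.7 grip 11.3 F [-0.1  0.2 -3. ] q [ 0.27  0.54 -1.29  1.75  0.55  1.27  0.4 ]
turn [ 0.1177  0.0021 -0.0013] shift [-2.000e-01 -2.197e+02  1.875e+02]
```

View pics/w30.png

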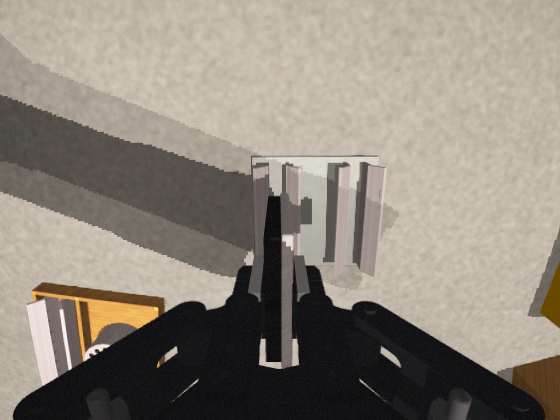

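```bash
python3 -m handwheel '0 0 0 0.02 0 0 5;0 0 0 0.04 0 0 5;0 0 0 0.04 0 0 5;0 0 0 0.018 0 0 5;0 -10 8 0 0 0 5;0 -20 17 0 0 0 5;0 -30 26 0 0 0 5;0 -30 26 0 0 0 5';python3 -m handwheel '0 -30 26 0 0 0 5;0 -30 26 0 0 0 5;0 -30 26 0 0 0 5;0 -22 18 0 0 0 5;0 -12 10 0 0 0 5;0 -5 4 0 0 0 5;0 0 0 0 0 0 5;0 0 0 0 0 0 5';python3 - <<'E'
from h import *
plan([0.5822,0.0907,0.0414],82)
c=cam("wrist");cv2.imwrite("pics/w31.png",c["color"])
im=cv2.resize(c["color"][110:260,220:420],None,fx=3.9,fy=3.9,interpolation=cv2.INTER_CUBIC)
a=np.radians(-8.0);Rm=np.array([[np.cos(a),-np.sin(a)],[np.sin(a),np.cos(a)]])
def L(p1,p2,z,col):
    P=[np.r_[(Rm@np.array(p)+[588.1,132.3])/1000,z] for p in(p1,p2)]
    q=((proj(c,P)-[220,110])*3.9).astype(int);cv2.line(im,tuple(map(int,q[0])),tuple(map(int,q[1])),col,1)
for s in(-1,1):
    L((-58.5,-42+17*s),(58.5,-42+17*s),.036,(0,255,0))
    L((-58.5,-42+7.5*s),(58.5,-42+7.5*s),.024,(255,0,255))
for y in(68,-68): L((-62.5,y),(62.5,y),.018,(255,0,0))
for x in(62.5,-62.5): L((x,-68),(x,68),.018,(255,0,0))
cv2.imwrite("pics/w31z.png",im)
E
```

```text
clock: 45.3
position: [0.4911, 0.2321, 0.1429]
ee_rot: [0.049, 0.705, -0.049, 0.705]
ft_force: [1.1, 0.9, -2.0]
grip_width: 0.131
clock: 46.1
position: [0.5805, 0.0927, 0.1433]
ee_rot: [0.049, 0.705, -0.048, 0.705]
ft_force: [-1.1, 0.5, -1.6]
grip_width: 0.129
t 46.1 pos [0.5805 0.0927 0.1433] th 82.1 grip 11.1 F [-1.1  0.5 -1.6] q [ 0.65  0.62 -1.2   1.63  0.59  1.31  0.79]
turn [ 0.0024 -0.0002 -0.0005] shift [101.9  -1.7   2. ]
```

View pics/w31z.png

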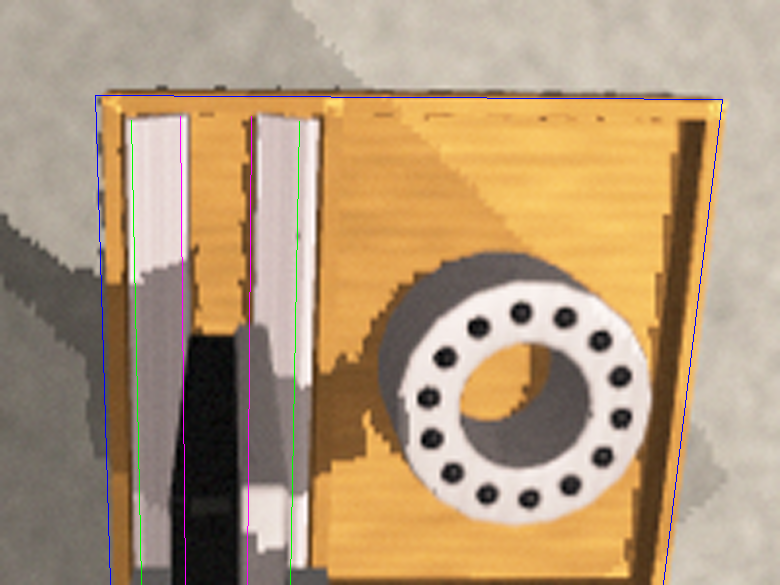

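```bash
python3 -m handwheel '8 -0.5 1 0 0 0 5;15 0 1 0 0 0 5;20 0 0 0 0 0 5;12 0 0 0 0 0 5;5 0 0 0 0 0 5;0 0 0 0 0 0 5;0 0 0 0 0 0 5';python3 - <<'E'
from h import *
plan([0.5822,0.0916,0.0414],82)
c=cam("wrist");cv2.imwrite("pics/w32.png",c["color"])
E
```

```text
clock: 46.85
position: [0.5835, 0.0904, 0.0837]
ee_rot: [0.049, 0.705, -0.049, 0.706]
ft_force: [-0.5, -0.4, -2.3]
grip_width: 0.133
t 46.85 pos [0.5835 0.0904 0.0837] th 82.0 grip 11.4 F [-0.5 -0.4 -2.3] q [ 0.62  0.68 -1.15  1.68  0.66  1.22  0.75]
turn [ 0.      0.0007 -0.0003] shift [42.3  1.  -1.5]
```

View pics/w32.png

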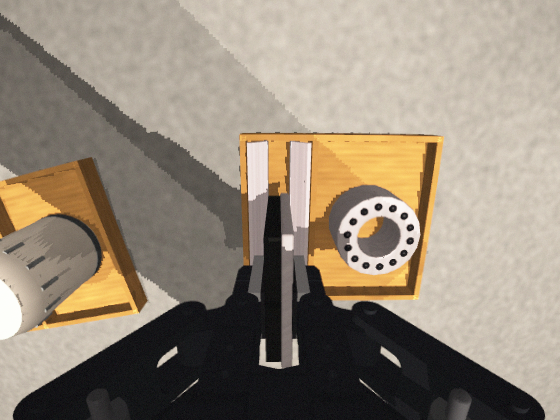

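```bash
python3 -m handwheel '6 0.6 -1 0 0 0 5;8 0.3 0 0 0 0 5;8 0 0 0 0 0 5;6 0 0 0 0 0 5;4 0 0 0 0 0 5;0 0 0 0 0 0 5';python3 -m handwheel '3 0 0 0 0 0 5;3 0 0 0 0 0 5;2 0 0 0 0 0 5;0 0 0 0 0 0 5;0 0 0 0 0 0 5'; python3 - <<'E'
from h import *
plan([0.5822,0.0916,0.0414],82)
E
```

```text
clock: 47.5
position: [0.582, 0.0911, 0.0505]
ee_rot: [0.049, 0.706, -0.049, 0.705]
ft_force: [0.6, 0.7, -3.0]
grip_width: 0.133
clock: 48.0
position: [0.5824, 0.0912, 0.0433]
ee_rot: [0.049, 0.705, -0.049, 0.705]
ft_force: [-0.4, 1.3, -2.1]
grip_width: 0.131
t 48.0 pos [0.5824 0.0912 0.0433] th 82.0 grip 11.2 F [-0.4  1.3 -2.1] q [ 0.59  0.72 -1.11  1.71  0.7   1.16  0.72]
turn [-0.0002  0.0001  0.0001] shift [ 1.9  0.4 -0.2]
```

```bash
python3 -m handwheel '1 0 0 0 0 0 5;0.8 0 0 0 0 0 5;0.5 0 0 0 0 0 5;0 0 0 0 0 0 5;0 0 0 0 0 0 5'; python3 -m handwheel '0.5 0 0 0 0 0 5;0 0 0 0 0 0 5;0 0 0 0 0 0 5'
```

```text
clock: 48.5
position: [0.5824, 0.0912, 0.0414]
ee_rot: [0.049, 0.705, -0.049, 0.706]
ft_force: [-3.1, -0.9, 5.0]
grip_width: 0.13
clock: 48.8
position: [0.5825, 0.0913, 0.0414]
ee_rot: [0.049, 0.705, -0.05, 0.706]
ft_force: [-5.5, -2.4, 10.6]
grip_width: 0.132
```

Touching the floor (+13 N). Release and back off.

```bash
python3 -m handwheel '0 0 0 0 0 0 30;0 0 0 0 0 0 30;0 0 0 0 0 0 30;0 0 0 0 0 0 30;-8 0 0 0 0 0 30;-20 0 0 0 0 0 30;-30 0 0 0 0 0 30;-40 0 0 0 0 0 30'; python3 -m handwheel '-40 0 0 0 0 0 40;-30 0 -15 0 0 0 40;0 0 -30 0 0 0 40;0 0 -30 0 0 0 40;0 0 0 0 0 0 40;0 0 0 0 0 0 40';python3 - <<'E'
from h import *
plan([0.5,0.1,0.2],82)
for n in("wrist","top","side"):
    c=cam(n)
    im=c["color"]
    if n=="top": im=cv2.resize(im[140:280,110:430],None,fx=2.5,fy=2.5)
    if n=="side": im=cv2.resize(im[120:330,120:400],None,fx=2.8,fy=2.8)
    cv2.imwrite(f"pics/{n}F.png",im)
    for t in ("brake_pad","panel_filter","hub_bearing","filler_cap","oil_filter","flat_bearing","tape_roll"):
        for d in cams.outline_of(n,t)[:2]:
            P=pts(c,d["region"])
            if d["conf"]<.4 or len(P)<20: continue
            top=np.percentile(P[:,2],98);Q=P[P[:,2]>top-0.004]
            rc=cv2.minAreaRect((Q[:,:2]*1000).astype(np.float32));print(n,t,round(d["conf"],2),top.round(4),np.round(np.r_[rc[0],rc[1],rc[2]],1))
E
```

```text
clock: 49.6
position: [0.5817, 0.0912, 0.14]
ee_rot: [0.049, 0.706, -0.049, 0.705]
ft_force: [1.0, -0.9, -0.0]
grip_width: 0.347
clock: 50.2
position: [0.5081, 0.1015, 0.2098]
ee_rot: [0.049, 0.705, -0.05, 0.706]
ft_force: [0.8, 0.4, 0.3]
grip_width: 0.469
t 50.2 pos [0.5081 0.1015 0.2098] th 82.0 grip 40.1 F [0.8 0.4 0.3] q [ 0.85  0.42 -1.38  1.72  0.42  1.35  0.83]
turn [0.     0.0021 0.0015] shift [ 9.8 -2.6 -7.8]
wrist brake_pad 0.7 0.072 [582.7  91.6  11.5  66.   82.2]
wrist brake_pad 0.5 0.0354 [576.5 102.7 118.7 113.8  20.8]
wrist panel_filter 0.82 0.0887 [ 605.3 -210.4   61.4   14.1    1.8]
wrist hub_bearing 0.75 0.0409 [556.9 154.1 115.   55.    3.2]
wrist hub_bearing 0.61 0.0368 [345.2 -45.   53.9  54.8  35.3]
wrist filler_cap 0.77 0.0446 [ 586.6 -154.9   29.9   32.9   33.7]
wrist oil_filter 0.67 0.0862 [542.  -23.5  47.5 184.9  35.4]
wrist flat_bearing 0.57 0.072 [582.   91.7  11.5  64.8  82.1]
top panel_filter 0.61 0.0913 [ 588.1 -213.3   88.9   11.9    3.5]
top hub_bearing 0.47 0.0422 [ 576.3 -137.5   89.8  170.3    8.7]
top filler_cap 0.76 0.0463 [ 585.1 -156.2   29.2   27.4   89.5]
top filler_cap 0.45 0.0509 [ 621.3 -372.4   82.8   85.1   86.5]
top oil_filter 0.93 0.089 [580.6 -78.8  46.5  45.2  68.2]
top flat_bearing 0.89 0.0273 [ 421.4 -356.5   81.8   81.8   88.5]
top tape_roll 0.73 0.0509 [ 621.8 -374.4   86.7   86.3   87.2]
side brake_pad 0.85 0.0739 [581.5  93.9  13.6  56.5  81.4]
side panel_filter 0.67 0.0912 [ 591.6 -210.4   85.5   16.1    3.6]
side hub_bearing 0.98 0.0395 [346.1 -44.   52.   56.1  32.2]
side hub_bearing 0.62 0.043 [591.3 156.1  52.8  53.8  80.3]
side filler_cap 0.53 0.0631 [ 5.576e+02 -9.020e+01  1.000e-01  4.900e+00  3.930e+01]
side oil_filter 0.97 0.0882 [581.5 -76.5  49.3  50.2  76.8]
side flat_bearing 0.76 0.028 [ 425.3 -355.5   88.    86.5   89.4]
side tape_roll 0.94 0.0512 [ 622.5 -373.1   86.6   82.4   77.3]
side tape_roll 0.46 0.0882 [581.7 -76.2  48.9  50.9  74.6]
```

View pics/wristF.png

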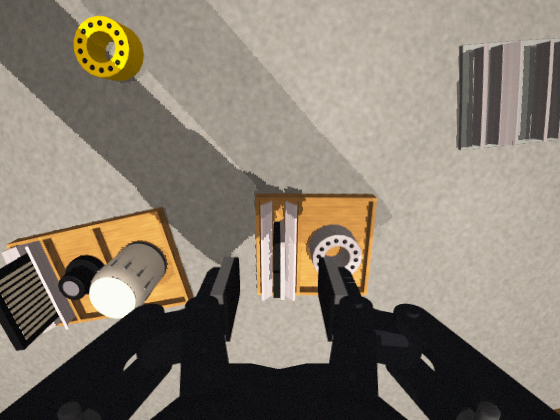

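View pics/topF.png

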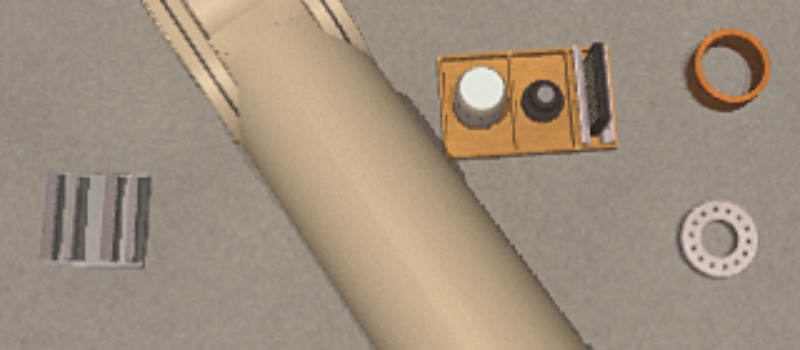

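View pics/sideF.png

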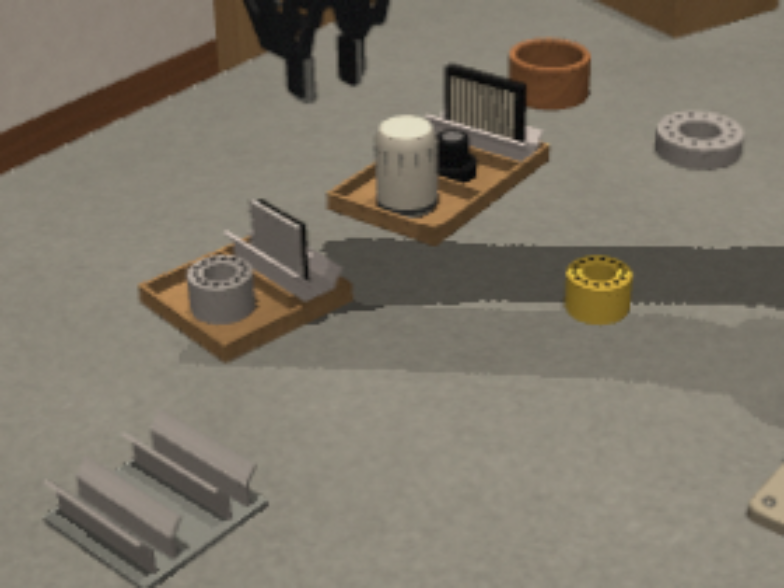

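The views agree. The pad top is at 72 mm and the panel top at about 89 mm, so both are fully seated, and everything else stands where it should. The gripper is clear, so I'm handing in.

```bash
python3 -c "
from workcell import hand_in
print(hand_in())"
```

```text
the job is handed in; nothing more can be done
None
```

Both kits are made up and handed in at about 51 s of the 128 s, in the order you listed them.

- **Long tray:** the oil filter stands in the big end bay, the filler cap lies flat in the middle bay, and the panel filter is on edge in its slot.
- **Short tray:** the steel hub bearing lies flat in the open bay and the brake pad is on edge in its slot.
- **Left alone:** the flat bearing, the tape roll and the yellow look-alike are where they were, to within about 2 mm.

**Last checks, from the wrist, top and side cameras:**
- **Seating:** by the wrist camera the panel filter's top is at 89 mm and the pad's at 72 mm. That is floor height plus part height, so both are right down in their slots, upright and in line with the trays.
- **Forces:** the highest wrist force I read was about 13 N, as parts touched down. I only read it at the end of each move.

**Where the checks disagreed:**
- The top and side cameras read heights about 2 mm higher than the wrist camera, which is within the calibration error.
- The networks gave some false or merged outlines in the last pictures, for example hub bearing and oil filter boxes stretched across other things. I set those aside after comparing them with the pictures.
- In the last top picture the arm hid the short tray, so its final check is from the wrist and side cameras only.

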